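# Load the dry-block heater

### The arm

A 6-joint arm with a two-finger parallel gripper is mounted at the origin on a cart in front of the work surface, level with it; the furniture and walls round the work are solid. World frame = base frame: x ahead of the robot, y to its left, z up, the work surface at z = 0. Lengths are in m, angles in rad, forces in N, time in s.
With the tool pointing down it reaches from about 0.35 to 0.875 m from the base axis. Payload 4.2 kg.
Tool frame: the origin (TCP) lies midway between the tips of the shut fingers; the grasp point (between the pads) lies 19 mm behind it (robot.grip_point_offset is the distance from the TCP to the grasp point, in m); z points along the fingers, y is the direction in which the jaws open and shut (so a half turn about z gives the same grasp; the last joint's range is limited). The gripper opens to 85 mm and grips with 20 to 120 N. Pads are 22 mm wide; open, the fingers measure 114 mm over their backs; the gripper's body (76 mm by 85 mm) begins 54 mm behind the grasp point. The pads swing forward as they close: fully open they stand 13 mm farther back than shut.
Start: joints at [0.259, 0.385, 0.008, 0, -1.194, -0.259], TCP at [0.625, 0, 0.231] pointing down, gripper open.
Joint ranges: [-3.14, 3.14], [-1.21, 2.06], [-1.07, 1.41], [-3.16, 2.05], [-2.99, -0.16], [-3.1, 3.1]. Speed limits (rad/s): [2.79, 2.79, 3.14, 3.14, 3.14, 3.14].

### API

Orientations are given as a rotation vector (axis times angle).
In Python, from workcell import robot gives the robot as it stands.
- The arm moves only by the shell command python3 -m creep 'ROWS'. ROWS is a JSON object of lists of equal length, an entry for each row: "slide": the shift along the tool's x, y, z in m, a list of three; "dr": the turn, a rotation vector about the tool's x, y, z in degrees, a list of three; "jaw": the opening in per cent of the stroke, from 0 (shut) to 100 (fully open). A call has exactly 5 rows; each row shifts and turns the commanded pose from where the row before left it, along the tool's axes as they then stand; what a row does not reach is not made up. A row lasts 1/8 s, in which the tool goes at most 62.5 mm and 10.7 degrees, less where a joint would pass 70% of its speed; a pose out of reach is approached as far as the arm can. A call with a gripper value outside its range is refused whole. The fingers move at their own pace and stop on an object; the grip force is fixed at half the most. Time passes only in rows, so rows that do not move let the fingers close, or fill a call up. It gives the time, the measured TCP pose, the force and the opening at its end, in the units of the state.
- robot.get_state(): the state, without advancing time (a new reading comes with each control period).
- robot.grab_frame(name): name is "scene" or "side" or "wrist"; returns a dict with "img" (480x640x3 uint8, red, green, blue), "fx", "fy", "cx", "cy" (pixels), "extrinsics" (4x4, takes a point from camera to world coordinates); the wrist camera has in their place "T_tool_cam" (4x4, takes a point from camera to tool coordinates, whose origin is the TCP and whose axes are the flange's). Camera axes: x right, y down, z forward; pixel columns grow to the right and rows downward; lengths in m; the calibration is good to about 2 mm. A picture is of the moment at which its call begins: read the wrist's pose just before it. There is no depth.
- robot.finish_job(): hands the job in, once; it reports no verdict.
The state is a dict: "time_s": time; "qpos": joint angles; "joint_velocities": joint speeds; "tau": joint torques, N m; "eef_pos": TCP position; "tool_rot": TCP orientation; "wrist_force": force on the tool from outside, world axes, zero at the start; "moment": the same for the moment, N m; "gripper_width": finger opening in m.
Only numpy, scipy, OpenCV 4.12 (cv2) and the standard library are available. Lean on these libraries where they do the work, as an engineer would, in place of code of your own. Each camera call takes 0.05 s, during which the arm holds its last target.

### The job

Load the dry-block heater from the delivery tray: take the three amber vials and the amber reagent bottle out of the divided card tray and stand each one in the aluminium block bored for its diameter rather than in a wider one, because only a close bore heats it evenly. Keep every container upright all the way, seat it right down on the floor of its bore, and leave all four standing there.

Things in the scene. Friction and masses are not known exactly. Their poses are not given: they have to be found in the camera images.
- tray: Low divided tray of plain brown card, 56 x 196 x 20 mm, open on top, fixed to the table. Origin: centre of its underside. Its long side is its y axis: four equal cells (50 x 45 mm inside, 48 mm from centre to centre) in a row along y, each holding one container, in any order and not exactly centred. Outer walls 20 mm high, dividers 18 mm, inner floor 3 mm above the table; 42 mm or more of every container stands clear above the walls.
- heater: Dry-block heater: low white housing 150 (x) x 262 (y) x 60 mm, fixed to the table, a wide front deck with a dark display on its -x side. Origin: centre of its underside. In a steel-lined trough in its top sit four square bare aluminium blocks (54 x 54 mm) in a row along its y axis, 18 mm behind the origin (+x), 56 mm from centre to centre; their tops are 64 mm above the table, 4 mm proud of the housing. The order of the blocks changes from start to start. No part of it moves.
- vial_16_mid (a point): Amber glass vial, round, 16 mm in diameter and 62 mm tall with a black screw cap (the top 16 mm, as wide as the body) and a blank white paper band low on the body; flat foot, loose, 20 g. The point is its centre, half-way up on its axis; its z axis is the container's axis. It fits the bore of 20 mm with 4 to 5 mm of play across the diameter. Hold it by the cap or just below, so that the fingers stay above the tray walls and, when it is seated, above the block.
- vial_23_mid (a point): Amber glass vial, round, 23 mm in diameter and 70 mm tall with a black screw cap (the top 16 mm, as wide as the body) and a blank white paper band low on the body; flat foot, loose, 35 g. The point is its centre, half-way up on its axis; its z axis is the container's axis. It fits the bore of 27 mm with 4 to 5 mm of play across the diameter. Hold it by the cap or just below, so that the fingers stay above the tray walls and, when it is seated, above the block.
- vial_30_mid (a point): Amber glass vial, round, 30 mm in diameter and 76 mm tall with a black screw cap (the top 16 mm, as wide as the body) and a blank white paper band low on the body; flat foot, loose, 60 g. The point is its centre, half-way up on its axis; its z axis is the container's axis. It fits the bore of 34 mm with 4 to 5 mm of play across the diameter. Hold it by the cap or just below, so that the fingers stay above the tray walls and, when it is seated, above the block.
- bottle_36_mid (a point): Small amber reagent bottle, round, body 36 mm in diameter up to 50 mm, above it a narrower black screw cap (29 mm in diameter, from 48 to 66 mm), 66 mm tall over all, with a white label; loose, 55 g. The point is its centre, half-way up on its axis; its z axis is the container's axis. It fits the bore of 41 mm with 4 to 5 mm of play across the diameter. Hold it by the cap or just below, so that the fingers stay above the tray walls and, when it is seated, above the block.
- bore_20 (a point): Aluminium block in the heater with one round bore 20 mm in diameter and 25 mm deep with a flat floor and a 3 mm bevelled mouth; it belongs to the container of 16 mm. The point is the centre of the bore's mouth, on the block's top face; z points up. Fixed in the heater. When seated, the centre of its container is 6 mm above this point.
- bore_27 (a point): Aluminium block in the heater with one round bore 27 mm in diameter and 25 mm deep with a flat floor and a 3 mm bevelled mouth; it belongs to the container of 23 mm. The point is the centre of the bore's mouth, on the block's top face; z points up. Fixed in the heater. When seated, the centre of its container is 10 mm above this point.
- bore_34 (a point): Aluminium block in the heater with one round bore 34 mm in diameter and 25 mm deep with a flat floor and a 3 mm bevelled mouth; it belongs to the container of 30 mm. The point is the centre of the bore's mouth, on the block's top face; z points up. Fixed in the heater. When seated, the centre of its container is 13 mm above this point.
- bore_41 (a point): Aluminium block in the heater with one round bore 41 mm in diameter and 25 mm deep with a flat floor and a 3 mm bevelled mouth; it belongs to the container of 36 mm. The point is the centre of the bore's mouth, on the block's top face; z points up. Fixed in the heater. When seated, the centre of its container is 8 mm above this point.
Things that resemble listed ones, but are neither listed nor needed, are in the scene too. Leave any purple or yellow look-alike of the part that bears vial_16_mid alone.

How it is judged:
At the end, for the whole second after the job is handed in: Each of the four containers stands at rest in the bore made for it: axis within 8 mm of the bore's axis, foot on the bore's floor (within 4 mm), upright within 0.15 rad (horizontal distance between vial_16_mid and bore_20 below 0.008 m and z of vial_16_mid in the frame of bore_20 below 0.01 m and angle between each of vial_16_mid, vial_23_mid, vial_30_mid, bottle_36_mid's own z axis and vertical below 0.15 rad and linear speed of each of vial_16, vial_23, vial_30, bottle_36 below 0.02 m/s and horizontal distance between vial_23_mid and bore_27 below 0.008 m and z of vial_23_mid in the frame of bore_27 below 0.014 m and horizontal distance between vial_30_mid and bore_34 below 0.008 m and z of vial_30_mid in the frame of bore_34 below 0.017 m and horizontal distance between bottle_36_mid and bore_41 below 0.008 m and z of bottle_36_mid in the frame of bore_41 below 0.012 m); the robot touches nothing.
It fails at once if A container is tipped over (more than 0.7 rad from upright) (angle between any of vial_16_mid, vial_23_mid, vial_30_mid, bottle_36_mid's own z axis and vertical above 0.7 rad).
It also fails if it takes over 106 s, if anything falls off the work surface, if the arm or the gripper's body presses on something with over 40 N, if the wrist force passes 120 N, or if a joint passes its speed limit or range.

## Working session

There is one attempt and no reset: what is moved stays moved. The work goes in short steps, Python scripts to look and compute and a shell command to move; the robot and the scene stay as the last step left them, time stands still between calls to the robot, and variables do not carry over. Pictures are saved under pics/ and viewed, and the job is handed in when it is done.

```bash
ls; mkdir -p pics; python3 - <<'E'
from workcell import robot
import cv2,numpy as np
np.set_printoptions(precision=4,suppress=True)
s=robot.get_state();print(s)
for n in ["scene","side","wrist"]:
    f=robot.grab_frame(n);cv2.imwrite(f"pics/{n}0.png",f["img"][:,:,::-1])
    print(n,f["fx"],f["fy"],f["cx"],f["cy"],f.get("extrinsics",f.get("T_tool_cam")))
print(robot.grip_point_offset)
E
```

```text
pics
{'time_s': 0.0, 'qpos': array([ 0.2586,  0.3856,  0.0066, -0.0005, -1.194 , -0.2586]), 'joint_velocities': array([-0.0004,  0.0006,  0.0008, -0.001 , -0.0012,  0.0021]), 'tau': array([ -0.001 , -39.2286,  18.84  ,   4.1862,  -0.0047,   0.    ]), 'eef_pos': array([0.6244, 0.    , 0.2302]), 'tool_rot': array([ 2.2201, -2.2205, -0.0023]), 'wrist_force': array([-0.2439, -0.1649,  0.0591]), 'moment': array([-0.0224, -0.0321, -0.0436]), 'gripper_width': 0.08527133950617777}
scene 467.49283896532734 467.49283896532734 316.95895429606446 238.35602116279904 [[-0.6179 -0.5617  0.5503  0.0826]
 [-0.7863  0.4416 -0.4321  0.3774]
 [-0.0003 -0.6997 -0.7145  0.7034]
 [ 0.      0.      0.      1.    ]]
side 446.60726429378144 446.60726429378144 309.24007451721104 233.79914997479358 [[ 0.9592 -0.1715  0.2247  0.3449]
 [-0.2825 -0.611   0.7395 -0.757 ]
 [ 0.0105 -0.7728 -0.6345  0.698 ]
 [ 0.      0.      0.      1.    ]]
wrist 371.33350563335017 371.33350563335017 316.94011300245234 241.24904385310714 [[ 0.0004 -0.951  -0.3092  0.079 ]
 [ 1.      0.0001  0.0011  0.0018]
 [-0.001  -0.3092  0.951  -0.1422]
 [ 0.      0.      0.      1.    ]]
0.0187
```

View pics/scene0.png

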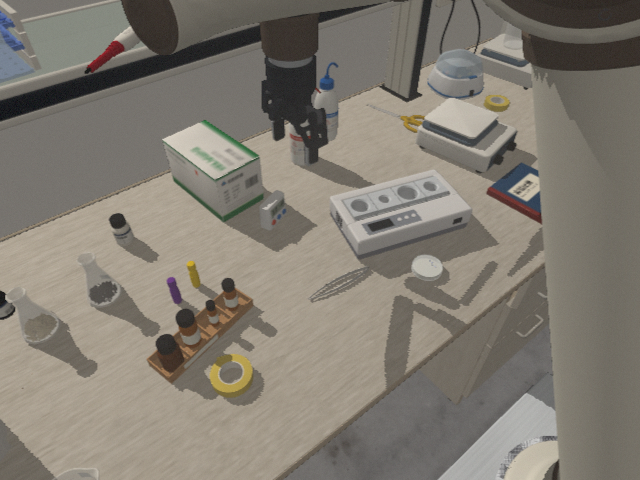

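View pics/side0.png

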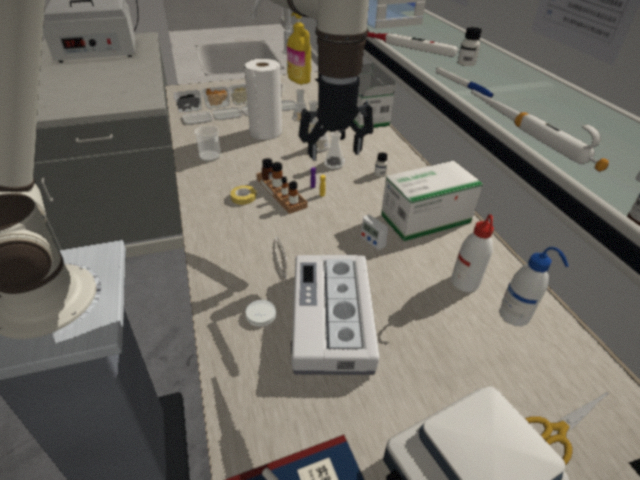

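View pics/wrist0.png

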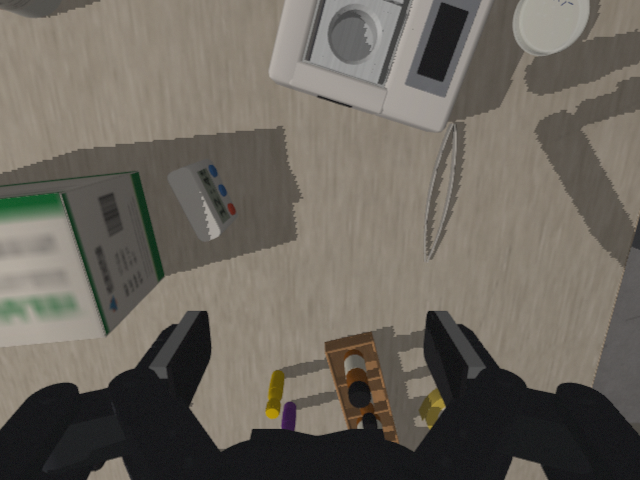

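Decoys: the purple stick (173,290) and yellow stick (194,272) beside the tray, plus a black-capped bottle at (120,228). The wanted containers are the four in the brown tray at scene (167,350), (187,325), (211,312) and (229,291). Close crop next.

```bash
cat > h.py <<'E'
import cv2,numpy as np
from scipy.spatial.transform import Rotation as R
from workcell import robot
np.set_printoptions(precision=4,suppress=True)
def pose():
    s=robot.get_state();T=np.eye(4);T[:3,:3]=R.from_rotvec(s["tool_rot"]).as_matrix();T[:3,3]=s["eef_pos"];return T,s
def grab(n,save=None):
    T,s=pose();f=robot.grab_frame(n)
    E=T@f["T_tool_cam"] if n=="wrist" else f["extrinsics"]
    K=(f["fx"],f["fy"],f["cx"],f["cy"])
    if save: cv2.imwrite(f"pics/{save}.png",f["img"][:,:,::-1]); np.savez(f"pics/{save}.npz",E=E,K=K)
    return f["img"],E,K
def load(save):
    d=np.load(f"pics/{save}.npz");return cv2.imread(f"pics/{save}.png")[:,:,::-1],d["E"],d["K"]
def ray(E,K,u,v):
    d=E[:3,:3]@np.array([(u-K[2])/K[0],(v-K[3])/K[1],1]);return E[:3,3],d/np.linalg.norm(d)
def onz(E,K,u,v,z):
    o,d=ray(E,K,u,v);return o+d*(z-o[2])/d[2]
def proj(E,K,p):
    q=np.linalg.inv(E)@np.append(p,1);return K[0]*q[0]/q[2]+K[2],K[1]*q[1]/q[2]+K[3]
def tri(a,b):
    A=0;B=0
    for o,d in (a,b):
        P=np.eye(3)-np.outer(d,d);A=A+P;B=B+P@o
    return np.linalg.solve(A,B)
E
python3 - <<'E'
from h import *
i,E,K=grab("scene","s1"); j,E2,K2=grab("side","d1")
a=cv2.resize(i[250:385,140:265],None,fx=4,fy=4,interpolation=cv2.INTER_CUBIC)
cv2.imwrite("pics/c1.png",a[:,:,::-1])
b=cv2.resize(j[140:220,220:345],None,fx=5,fy=5,interpolation=cv2.INTER_CUBIC)
cv2.imwrite("pics/c2.png",b[:,:,::-1])
for p in [(167,344),(187,317),(211,305),(229,285)]: print(onz(E,K,*p,0.07))
for p in [(267,161),(277,167),(284,180),(293,184)]: print(onz(E2,K2,*p,0.07))
for p in [(357,206),(384,199),(407,192),(430,186)]: print(onz(E,K,*p,0.064))
for p in [(342,268),(342,288),(343,310),(345,335)]: print(onz(E2,K2,*p,0.064))
E
```

```text
[0.5338 0.3193 0.07  ]
[0.5603 0.2714 0.07  ]
[0.5574 0.2289 0.07  ]
[0.5757 0.1835 0.07  ]
[0.5445 0.3102 0.07  ]
[0.5638 0.2718 0.07  ]
[0.5664 0.2037 0.07  ]
[0.5841 0.1791 0.07  ]
[ 0.5974 -0.1314  0.064 ]
[ 0.579  -0.1902  0.064 ]
[ 0.5652 -0.2443  0.064 ]
[ 0.5487 -0.2977  0.064 ]
[ 0.6029 -0.1421  0.064 ]
[ 0.5839 -0.1952  0.064 ]
[ 0.5668 -0.2486  0.064 ]
[ 0.5508 -0.3035  0.064 ]
```

View pics/c1.png

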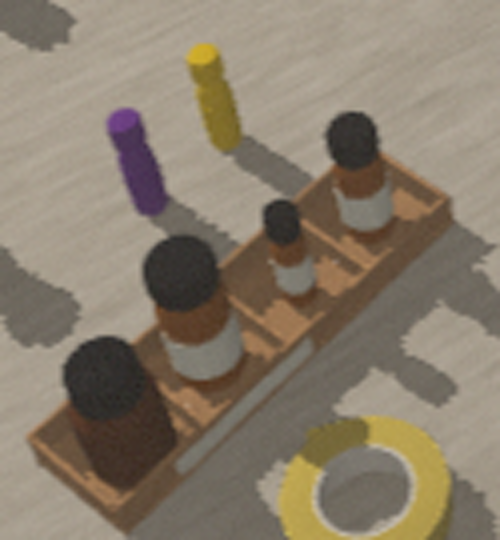

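View pics/c2.png

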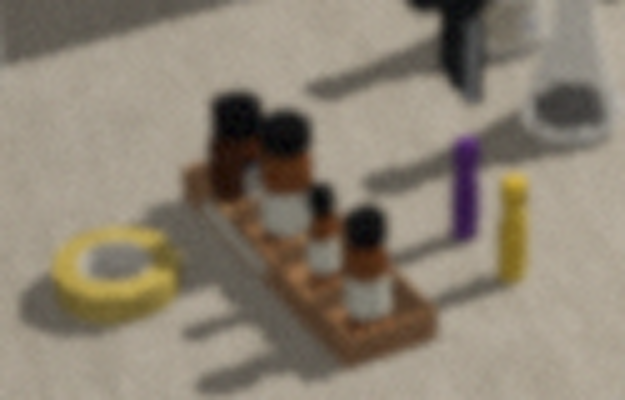

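```bash
python3 -m creep '{"slide":[[0.04,0.01,-0.025],[0.04,0.01,-0.025],[0.04,0.01,-0.03],[0,0,0],[0,0,0]],"dr":[[0,0,0],[0,0,0],[0,0,0],[0,0,8.3],[0,0,8.4]],"jaw":[100,100,100,100,100]}'; python3 - <<'E'
from h import *
grab("wrist","w1");print(pose()[1]["eef_pos"])
E
```

```text
time_s: 0.88
eef_pos: [0.5947, -0.1207, 0.3117]
tool_rot: [-1.867, 2.526, -0.0]
wrist_force: [-0.3, -0.0, -0.9]
gripper_width: 0.0854
[ 0.5947 -0.1204  0.3114]
```

View pics/w1.png

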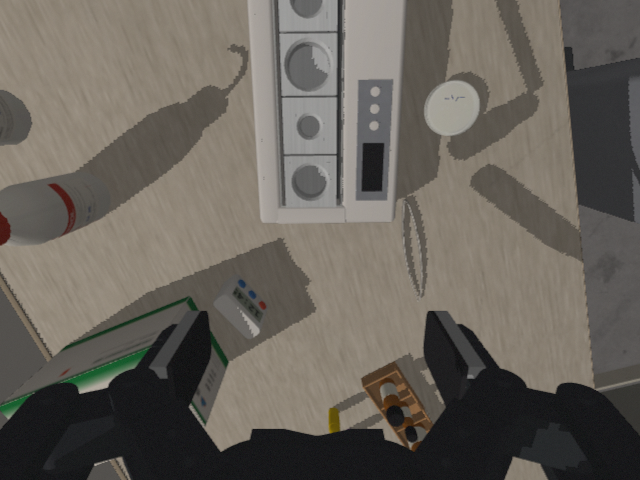

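```bash
python3 -m creep '{"slide":[[0.05,0,0],[0.05,0,0],[0,0,0],[0,0,0],[0,0,0]],"dr":[[0,0,0],[0,0,0],[0,0,0],[0,0,0],[0,0,0]],"jaw":[100,100,100,100,100]}'; python3 - <<'E'
from h import *
i,E,K=grab("wrist","w2")
cv2.imwrite("pics/w2c.png",cv2.resize(i[0:340,180:440],None,fx=1.76,fy=1.76,interpolation=cv2.INTER_CUBIC)[:,:,::-1])
E
```

```text
time_s: 1.55
eef_pos: [0.5666, -0.2149, 0.3112]
tool_rot: [-1.878, 2.519, 0.0]
wrist_force: [0.1, 1.0, 0.4]
gripper_width: 0.0855
```

View pics/w2c.png

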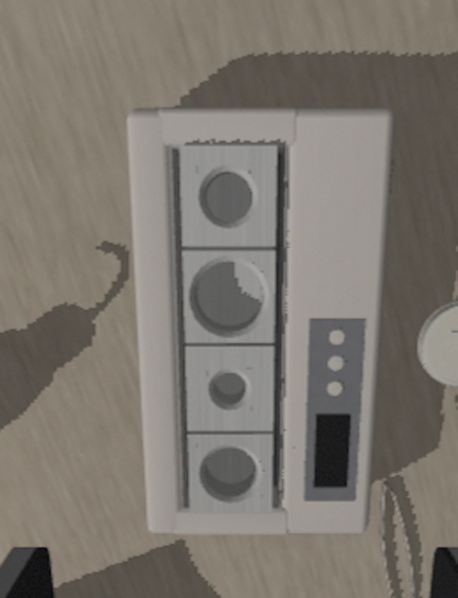

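```bash
python3 - <<'E'
from h import *
i,E,K=load("w2")
c=lambda x,y:(180+(x+.5)/1.76-.5,(y+.5)/1.76-.5)
B=np.array([onz(E,K,*c(*p),.064)[:2] for p in [(228.5,196),(228.5,295.5),(230,389.5),(229.5,473)]])
print(B,np.linalg.norm(np.diff(B,axis=0),axis=1))
# block corners: lines
for L,Rr in [((180,145),(277,145)),((182,247),(277,247)),((184,345),(275,345)),((186,432),(274,432)),((188,510),(273,510))]:
    l=onz(E,K,*c(*L),.064);r=onz(E,K,*c(*Rr),.064);print((l+r)[:2]/2,np.linalg.norm(l-r))
# fit: centers = c0 + k*56mm*dir
k=np.array([-1.5,-.5,.5,1.5]);c0=B.mean(0);d=(k@(B-c0))/5;print(c0,np.linalg.norm(d),np.degrees(np.arctan2(-d[0],d[1])))
# bore ellipses by contour
g=cv2.cvtColor(cv2.resize(i,None,fx=4,fy=4,interpolation=cv2.INTER_CUBIC),cv2.COLOR_RGB2GRAY)
ed=cv2.Canny(g,40,90)
cv2.imwrite("pics/ed.png",ed[40*4:300*4,270*4:345*4][::2,::2])
for n in ["s1","d1"]:
    im,E2,K2=load(n);print(n,[tuple(np.round(proj(E2,K2,[*b,.064]),1)) for b in B])
    a=im[170:260,320:480] if n=="s1" else im[245:385,280:390]
    cv2.imwrite(f"pics/{n}h.png",cv2.resize(a,None,fx=4,fy=4,interpolation=cv2.INTER_CUBIC)[:,:,::-1])
E
```

```text
[[ 0.5462 -0.3011]
 [ 0.5623 -0.2482]
 [ 0.578  -0.1932]
 [ 0.5944 -0.1403]] [0.0553 0.0572 0.0554]
[ 0.5385 -0.3264] 0.05334447228633505
[ 0.5537 -0.2744] 0.05467895412878425
[ 0.5703 -0.2198] 0.05483125583106061
[ 0.5861 -0.1668] 0.055325443875591414
[ 0.6014 -0.1152] 0.05560345862461598
[ 0.5702 -0.2207] 0.056066703868619505 -16.63012077394731
s1 [(np.float64(432.0), np.float64(186.0)), (np.float64(409.3), np.float64(192.0)), (np.float64(385.3), np.float64(198.6)), (np.float64(361.2), np.float64(204.9))]
d1 [(np.float64(342.1), np.float64(334.5)), (np.float64(340.6), np.float64(310.4)), (np.float64(338.8), np.float64(287.9)), (np.float64(337.8), np.float64(268.2))]
```

View pics/s1h.png

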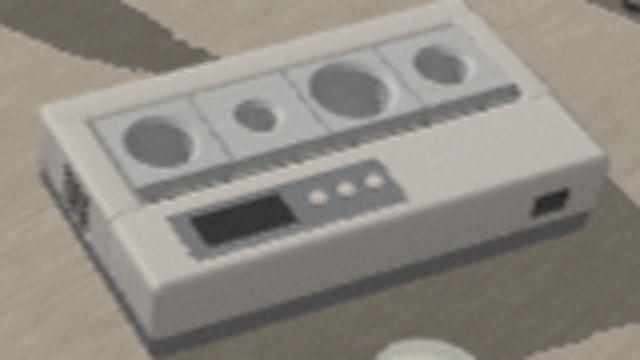

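View pics/d1h.png

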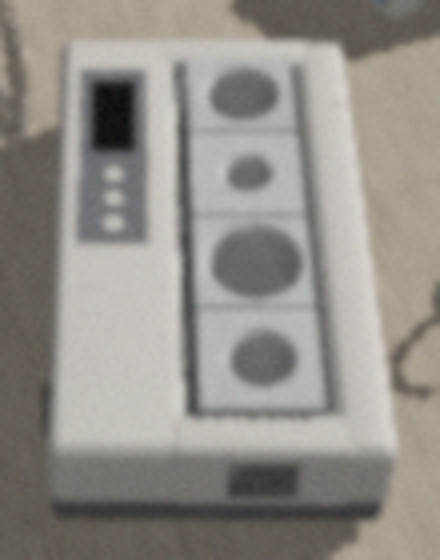

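```bash
python3 - <<'E'
from h import *
i,E,K=load("w1")
m=(i.max(2)<75).astype(np.uint8)
for r in range(315,440,12):
    x=np.where(m[r])[0]; L=x[(x<300)];Rr=x[x>330]
    # inner edge nearest to centre, contiguous to finger
    print(r,L.max() if len(L) else None,Rr.min() if len(Rr) else None,(L.max()+Rr.min())/2 if len(L) and len(Rr) else None)
f=robot.grab_frame("wrist");T=f["T_tool_cam"]
for y in (-.0427,.0427):
  for z in (-.013,-.03): print(y,z,proj(T,K,[0,y,z]),proj(T,K,[0.011,y,z]))
cv2.imwrite("pics/fing.png",i[290:480,100:540,::-1])
E
```

```text
315 261 427 344.0
327 209 426 317.5
339 215 424 319.5
351 223 424 323.5
363 227 391 309.0
375 215 369 292.0
387 209 367 288.0
399 204 374 289.0
411 199 382 290.5
423 205 389 297.0
435 299 331 315.0
-0.0427 -0.013 (np.float64(204.41709028550963), np.float64(331.2720479311619)) (np.float64(201.7738469272601), np.float64(306.4228583860255))
-0.0427 -0.03 (np.float64(190.59162597996897), np.float64(357.21815695644335)) (np.float64(187.24669621965057), np.float64(329.91621567438415))
0.0427 -0.013 (np.float64(419.47168280320096), np.float64(331.2635042276966)) (np.float64(421.90106855525954), np.float64(306.42624231092185))
0.0427 -0.03 (np.float64(432.130194629207), np.float64(357.19466536270295)) (np.float64(435.20285582313875), np.float64(329.90711066491195))
```

View pics/fing.png

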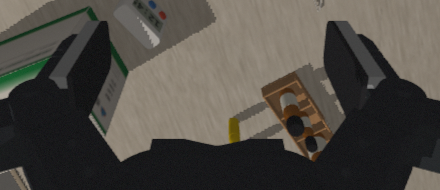

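```bash
sed -i 's|E=T@f\["T_tool_cam"\] if|C=f.get("T_tool_cam",np.eye(4)).copy(); C[1,3]-=0.0023 if n=="wrist" else 0; E=T@C if|' h.py
python3 - <<'E'
from h import *
_,E,K=load("s1");_,E2,K2=load("d1")
S=[(430.5,186.2),(407.2,192.7),(384.2,199),(360,205.6)];D=[(345.7,334.2),(344,310),(342.2,288.2),(341,268.2)]
for s,d in zip(S,D): print(onz(E,K,*s,.064)[:2],onz(E2,K2,*d,.064)[:2],tri(ray(E,K,*s),ray(E2,K2,*d)))
E
python3 -m creep '{"slide":[[-0.05,0,0],[-0.06,0,0],[-0.06,0,0],[-0.06,0,0],[-0.06,0,0]],"dr":[[0,0,-6],[0,0,-7],[0,0,-7],[0,0,-7],[0,0,-7]],"jaw":[100,100,100,100,100]}'
python3 -m creep '{"slide":[[-0.06,0,0],[-0.06,0,0],[-0.06,0,0],[0,0,0],[0,0,0]],"dr":[[0,0,0],[0,0,0],[0,0,0],[0,0,0],[0,0,0]],"jaw":[100,100,100,100,100]}'
```

```text
[ 0.5476 -0.298 ] [ 0.5526 -0.3022] [ 0.5516 -0.3013  0.0614]
[ 0.5633 -0.243 ] [ 0.5686 -0.2491] [ 0.5682 -0.247   0.0603]
[ 0.5787 -0.1906] [ 0.5841 -0.1958] [ 0.5835 -0.194   0.0607]
[ 0.5945 -0.1371] [ 0.6007 -0.1421] [ 0.5998 -0.1403  0.0606]
time_s: 2.28
eef_pos: [0.5813, 0.0727, 0.3111]
tool_rot: [2.535, -1.855, 0.0]
wrist_force: [0.3, 0.3, -0.6]
gripper_width: 0.0858
time_s: 2.9
eef_pos: [0.5276, 0.2423, 0.3113]
tool_rot: [2.532, -1.86, 0.0]
wrist_force: [-0.2, -0.1, -0.3]
gripper_width: 0.0854
```

```bash
python3 -m creep '{"slide":[[-0.04,-0.02,0],[-0.04,-0.02,0],[0,0,0],[0,0,0],[0,0,0]],"dr":[[0,0,0],[0,0,0],[0,0,0],[0,0,0],[0,0,0]],"jaw":[100,100,100,100,100]}'
python3 - <<'E'
from h import *
i,E,K=grab("wrist","w3")
E
```

```text
time_s: 3.52
eef_pos: [0.5426, 0.3286, 0.3118]
tool_rot: [-2.528, 1.864, -0.0]
wrist_force: [-0.1, 0.2, -0.2]
gripper_width: 0.0851
```

View pics/w3.png

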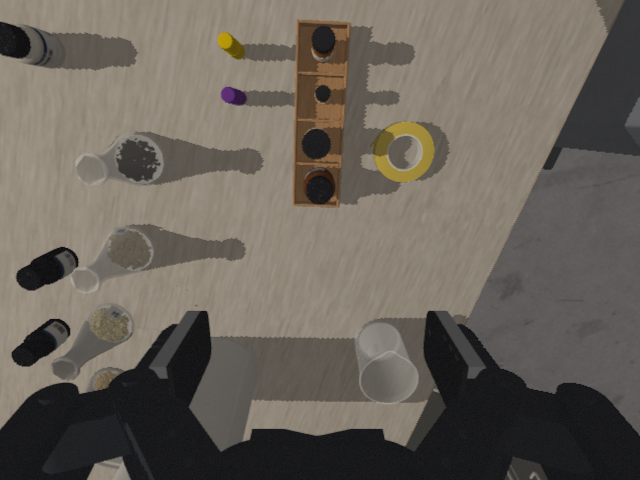

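```bash
python3 - <<'E'
from h import *
i,E,K=load("w3")
m=(i.max(2)<50).astype(np.uint8)
def caps(i,boxes,zs,E,K):
    out=[]
    for (x0,y0,x1,y1),z in zip(boxes,zs):
        s=np.zeros_like(m);s[y0:y1,x0:x1]=m_[y0:y1,x0:x1]
        n,l,st,ce=cv2.connectedComponentsWithStats(s);k=1+st[1:,4].argmax()
        print(st[k],ce[k],onz(E,K,*ce[k],z)); 
m_=m
caps(i,[(300,20,348,68),(305,78,345,110),(296,122,340,164),(296,166,340,206)],[.065,.057,.071,.060],E,K)
i,E,K=load("s1");m_=(i.max(2)<60).astype(np.uint8);caps(i,[(218,270,240,295),(203,295,219,313),(172,300,203,328),(150,330,182,358)],[.065,.057,.071,.060],E,K)
i,E,K=load("d1");m_=(i.max(2)<45).astype(np.uint8);caps(i,[(285,178,300,192),(280,174,287,186),(270,160,283,172),(258,155,272,170)],[.065,.057,.071,.060],E,K)
i,E,K=load("w3")
tr=[onz(E,K,*p,.02)for p in [(299,21),(349,22),(295,206),(339,206)]];print(tr)
d=(tr[0]+tr[1]-tr[2]-tr[3])/2;print(sum(tr)/4,np.linalg.norm(d),np.degrees(np.arctan2(d[0],-d[1])))
E
```

```text
[312  26  23  29 511] [323.1526  39.6067] [0.5819 0.1832 0.065 ]
[316  85  15  17 177] [322.6949  93.0113] [0.5683 0.2272 0.057 ]
[302 129  29  30 646] [315.8019 143.6811] [0.5607 0.2751 0.071 ]
[306 169  29  35 700] [320.4029 187.9114] [0.5423 0.3179 0.06  ]
[222 278  12  14 130] [227.7923 284.7923] [0.5813 0.1834 0.065 ]
[206 300   9  11  74] [210.1351 305.1216] [0.5678 0.2271 0.057 ]
[176 309  19  19 264] [184.8864 317.9811] [0.5599 0.2752 0.071 ]
[156 335  21  20 318] [165.978  344.5597] [0.541  0.3201 0.06  ]
[289 182   7   8  44] [292.4545 185.5682] [0.5827 0.1799 0.065 ]
[282 178   4   5  16] [283.6875 180.0625] [0.5701 0.2235 0.057 ]
[270 160  11  12  85] [274.9294 166.4588] [0.5587 0.2744 0.071 ]
[263 160   9  10  82] [266.8537 164.439 ] [0.5433 0.309  0.06  ]
[array([0.6126, 0.1661, 0.02  ]), array([0.5631, 0.1517, 0.02  ]), array([0.5623, 0.3541, 0.02  ]), array([0.5122, 0.3386, 0.02  ])]
[0.5626 0.2526 0.02  ] 0.19409295624175343 15.0958861073271
```

```bash
cat >> h.py <<'E'
def yaw():
    T,s=pose();x=T[:3,0];return np.degrees(np.arctan2(x[0],-x[1])),np.degrees(np.arccos(-T[2,2]))
def go(p):
    T,s=pose();print("slide",T[:3,:3].T@(np.array(p)-T[:3,3]),"yaw,tilt",yaw(),"t",s["time_s"],"w",s["gripper_width"])
E
python3 -c "
from h import *
go([.5818,.183,.12])"
```

```text
slide [0.1508 0.0057 0.1919] yaw,tilt (np.float64(17.212155769378015), np.float64(0.034140746164138036)) t 3.575 w 0.08552456318420772
```

```bash
python3 -m creep '{"slide":[[0.038,0.0015,0.048],[0.038,0.0014,0.048],[0.038,0.0014,0.048],[0.037,0.0014,0.048],[0,0,0]],"dr":[[0,0,0],[0,0,0],[0,0,0],[0,0,0],[0,0,2]],"jaw":[100,80,60,60,60]}'
python3 -c "
from h import *
go([.5818,.183,.035]);grab('wrist','w4')"
```

```text
time_s: 4.2
eef_pos: [0.5794, 0.1798, 0.1153]
tool_rot: [2.485, -1.909, -0.006]
wrist_force: [-0.5, 0.7, 0.5]
gripper_width: 0.0516
slide [-0.0026 -0.0039  0.0803] yaw,tilt (np.float64(14.937750512114075), np.float64(0.53894408561386)) t 4.2 w 0.05158288699965853
```

View pics/w4.png

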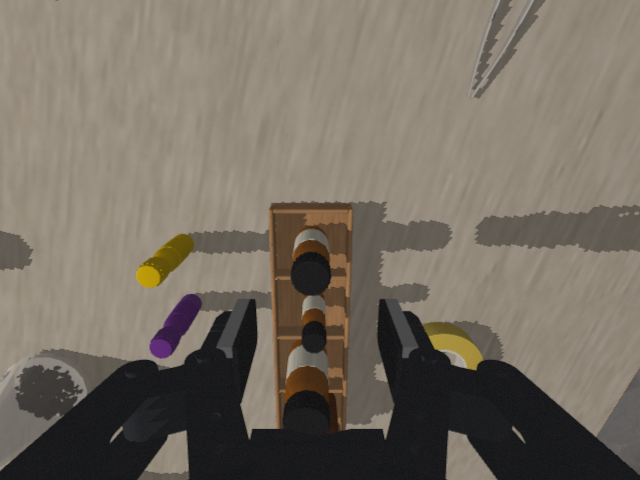

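```bash
python3 - <<'E'
from h import *
i,E,K=load("w4");m_=(i.max(2)<40).astype(np.uint8)
for (x0,y0,x1,y1),z in zip([(285,240,340,296),(298,315,332,352)],[.065,.057]):
    s=np.zeros_like(m_);s[y0:y1,x0:x1]=m_[y0:y1,x0:x1]
    n,l,st,ce=cv2.connectedComponentsWithStats(s);k=1+st[1:,4].argmax()
    print(st[k],ce[k],onz(E,K,*ce[k],z))
go([.5818,.183,.035])
E
```

```text
[ 291  252   40   43 1349] [310.7139 273.2817] [0.582  0.1834 0.065 ]
[302 321  24  31 613] [313.7798 336.3964] [0.5687 0.2271 0.057 ]
slide [-0.001  -0.0009  0.0832] yaw,tilt (np.float64(15.014506447894197), np.float64(0.18333194970976813)) t 4.25 w 0.05135001817713925
```

```bash
python3 -m creep '{"slide":[[-0.001,-0.001,0.035],[0,0,0.035],[0,0,0.013],[0,0,0],[0,0,0]],"dr":[[0,0,0],[0,0,0],[0,0,0],[0,0,0],[0,0,0]],"jaw":[60,60,60,60,0]}'; python3 -m creep '{"slide":[[0,0,0],[0,0,0],[0,0,0],[0,0,0],[0,0,0]],"dr":[[0,0,0],[0,0,0],[0,0,0],[0,0,0],[0,0,0]],"jaw":[0,0,0,0,0]}'
python3 -c "
from h import *
go([.5818,.183,.035]);i,E,K=grab('scene','s5');grab('wrist','w5')
cv2.imwrite('pics/s5c.png',cv2.resize(i[200:385,120:300],None,fx=3,fy=3)[:,:,::-1])"
```

```text
time_s: 4.88
eef_pos: [0.5838, 0.1863, 0.0383]
tool_rot: [-2.495, 1.903, -0.003]
wrist_force: [0.1, -0.6, 0.4]
gripper_width: 0.0343
time_s: 5.5
eef_pos: [0.5832, 0.1859, 0.0382]
tool_rot: [-2.496, 1.904, -0.002]
wrist_force: [-2.0, 1.4, 5.6]
gripper_width: 0.0205
slide [0.0024 0.0022 0.0032] yaw,tilt (np.float64(15.331161120534672), np.float64(0.1525704198741041)) t 5.5 w 0.020461004872567707
```

View pics/s5c.png

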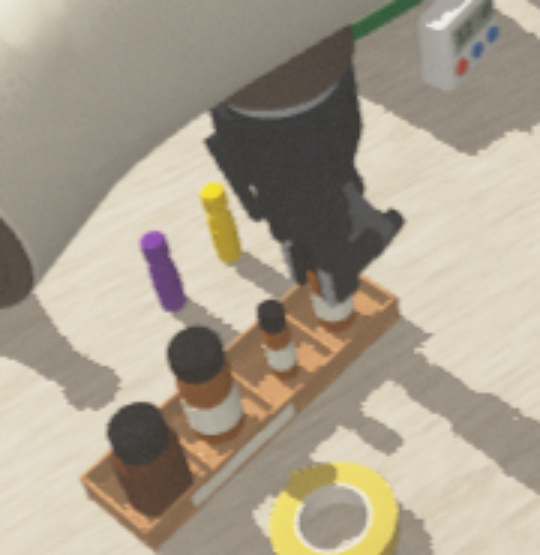

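View pics/w5.png

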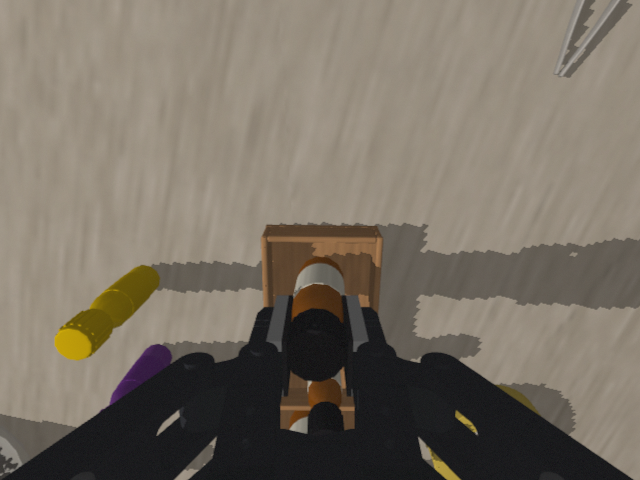

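```bash
python3 -m creep '{"slide":[[0,0,-0.02],[0,0,-0.04],[0,0,-0.045],[0,0,-0.045],[0,0,0]],"dr":[[0,0,0],[0,0,0],[0,0,0],[0,0,0],[0,0,0]],"jaw":[0,0,0,0,0]}'
python3 -c "
from h import *
go([.549,-.301,.19]);i,E,K=grab('wrist','w6');print(robot.get_state()['wrist_force'])"
```

```text
time_s: 6.22
eef_pos: [0.5848, 0.1864, 0.1915]
tool_rot: [-2.49, 1.9, -0.007]
wrist_force: [0.5, 0.3, -0.8]
gripper_width: 0.0203
slide [ 0.4606  0.1633 -0.0012] yaw,tilt (np.float64(15.326320646326907), np.float64(0.5993520289005532)) t 6.225 w 0.020253594180602706
[ 0.3351  0.112  -0.3374]
```

View pics/w6.png

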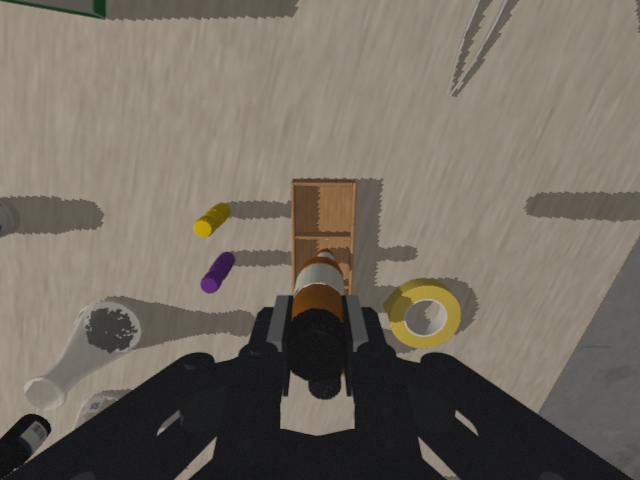

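```bash
python3 -m creep '{"slide":[[0.055,0.005,0],[0.055,0.005,0],[0.055,0.005,0],[0.055,0.005,0],[0.055,0.005,0]],"dr":[[0,0,3.5],[0,0,3.5],[0,0,3.5],[0,0,3.6],[0,0,3.6]],"jaw":[0,0,0,0,0]}'; python3 -m creep '{"slide":[[0.055,0.005,0],[0.055,0.005,0],[0.055,0.005,0],[0.05,0.005,0],[0,0,0]],"dr":[[0,0,3.6],[0,0,3.6],[0,0,3.6],[0,0,3.6],[0,0,0]],"jaw":[0,0,0,0,0]}'
python3 -c "
from h import *
go([.549,-.301,.19]);i,E,K=grab('wrist','w7');go([.549,-.301,.19])"
```

```text
time_s: 6.9
eef_pos: [0.5963, -0.091, 0.1845]
tool_rot: [2.17, -2.268, -0.003]
wrist_force: [-0.0, -0.2, -0.6]
gripper_width: 0.0204
time_s: 7.52
eef_pos: [0.5466, -0.3018, 0.1842]
tool_rot: [1.865, -2.526, -0.005]
wrist_force: [-0.2, 1.0, -0.4]
gripper_width: 0.0207
slide [-0.0015 -0.0021 -0.0058] yaw,tilt (np.float64(-17.10944197922461), np.float64(0.20615132737156314)) t 7.525 w 0.02068442319159953
slide [ 0.0002 -0.0018 -0.0055] yaw,tilt (np.float64(-16.978186258649203), np.float64(0.1816262331881067)) t 7.575 w 0.020318651831600327
```

View pics/w7.png

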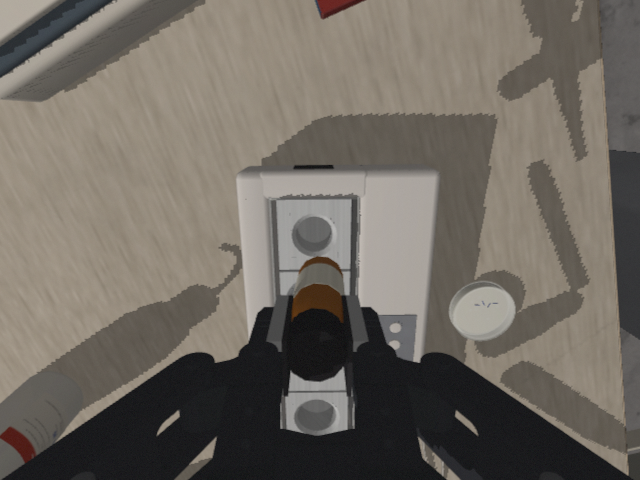

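```bash
python3 - <<'E'
from h import *
i,E,K=load("w7");T,s=pose();tc=T[:3,3];print(tc)
print("bore",onz(E,K,314,234.5,.064))
zf=tc[2]-.035
# predicted foot ellipse for axis at tcp+.0024 x
ax=tc+T[:3,0]*.0024
p=[proj(E,K,[ax[0]+.0115*np.cos(a),ax[1]+.0115*np.sin(a),zf]) for a in np.linspace(0,6.28,40)];p=np.array(p);print("foot pred",p.min(0),p.max(0))
p=np.array([proj(E,K,[ax[0]+.0115*np.cos(a),ax[1]+.0115*np.sin(a),zf+.07]) for a in np.linspace(0,6.28,40)]);print("top pred",p.min(0),p.max(0))
m=(i[:,:,0].astype(int)-i[:,:,2]>35)
for r in range(256,330,6):
    x=np.where(m[r,270:370])[0];print(r,(x.min()+270,x.max()+270) if len(x) else None, end=' ')
cv2.imwrite("pics/w7c.png",cv2.resize(i[160:440,220:420],None,fx=2.1,fy=2.1,interpolation=cv2.INTER_CUBIC)[:,:,::-1])
E
```

```text
[ 0.5474 -0.3003  0.1845]
bore [ 0.5486 -0.3019  0.064 ]
foot pred [294.5052 259.6759] [338.8219 300.355 ]
top pred [283.5399 335.2195] [351.2787 392.6501]
256 None 262 (np.int64(305), np.int64(334)) 268 (np.int64(301), np.int64(338)) 274 None 280 None 286 (np.int64(307), np.int64(329)) 292 (np.int64(299), np.int64(338)) 298 (np.int64(293), np.int64(340)) 304 (np.int64(293), np.int64(341)) 310 (np.int64(292), np.int64(341)) 316 (np.int64(292), np.int64(342)) 322 None 328 None
```

View pics/w7c.png

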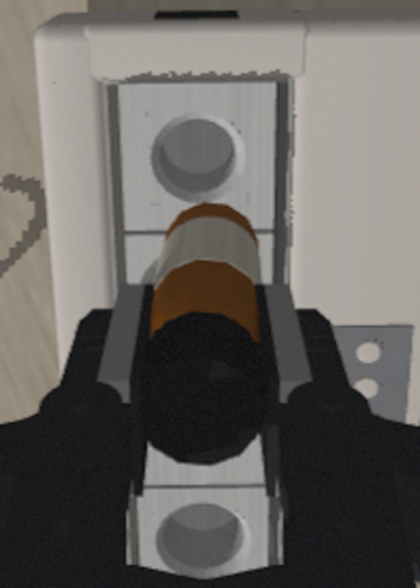

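```bash
python3 -c "
from h import *
go([.5514,-.2994,.111])"
```

```text
slide [-0.002  -0.0038  0.0734] yaw,tilt (np.float64(-16.978186258649203), np.float64(0.1816262331881067)) t 7.575 w 0.020318651831600327
```

```bash
python3 -m creep '{"slide":[[-0.002,-0.004,0.025],[0,0,0.03],[0,0,0.018],[0,0,0],[0,0,0]],"dr":[[0,0,0],[0,0,0],[0,0,0],[0,0,0],[0,0,0]],"jaw":[0,0,0,0,0]}'
python3 -c "
from h import *
go([.5514,-.2994,.074]);i,E,K=grab('side','d8');j,_,_=grab('scene','s8')
cv2.imwrite('pics/d8c.png',cv2.resize(i[200:370,270:400],None,fx=4,fy=3.5)[:,:,::-1]);cv2.imwrite('pics/s8c.png',cv2.resize(j[110:260,320:480],None,fx=4,fy=4)[:,:,::-1]);grab('wrist','w8')"
```

```text
time_s: 8.2
eef_pos: [0.554, -0.2978, 0.1139]
tool_rot: [-1.875, 2.52, -0.001]
wrist_force: [0.2, -0.2, -0.3]
gripper_width: 0.0203
slide [0.0022 0.0021 0.0399] yaw,tilt (np.float64(-16.717020748236326), np.float64(0.05442087207676609)) t 8.2 w 0.020324142321809985
```

View pics/d8c.png

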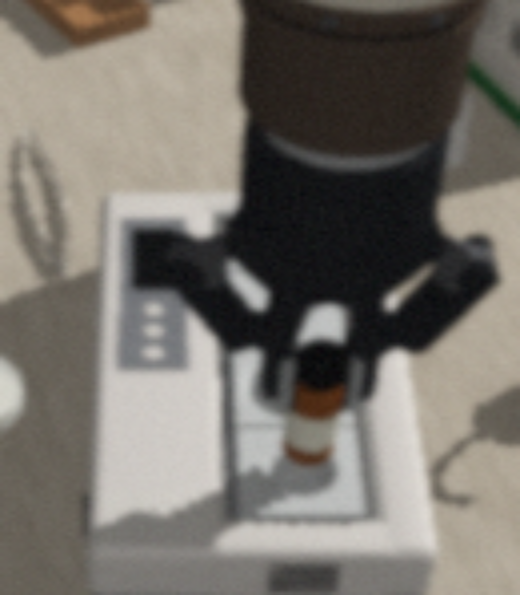

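View pics/s8c.png

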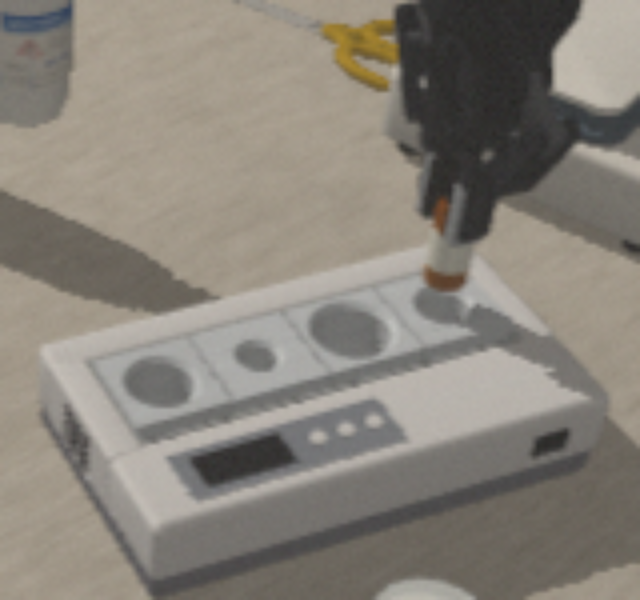

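View pics/w8.png

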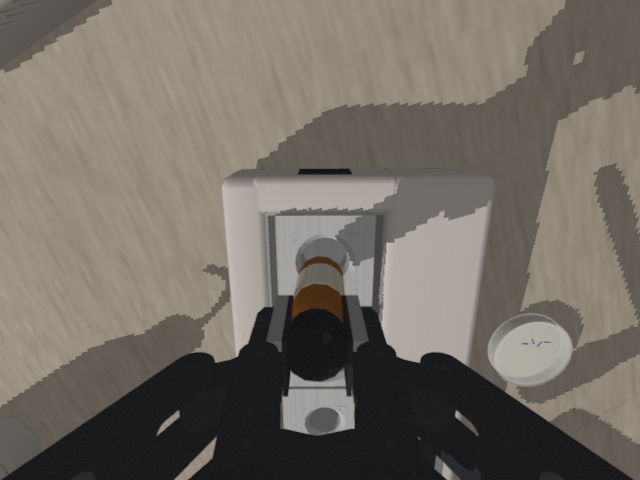

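```bash
python3 - <<'E'
from h import *
i,E,K=load("w8");T,s=pose();tc=T[:3,3];print(tc)
cv2.imwrite("pics/w8c.png",cv2.resize(i[180:330,250:400],None,fx=4,fy=4,interpolation=cv2.INTER_CUBIC)[:,:,::-1])
zf=tc[2]-.035;xt,yt=T[:3,0],T[:3,1]
fe=onz(E,K,320,257.5,zf);print("foot axis (tool xy)",[(fe-tc)@xt-.0115,(fe-tc)@yt])
b=onz(E,K,322.5,259,.064);print("bore tool",(b-tc)@xt,(b-tc)@yt,b)
f=onz(E,K,322.5,237,.064);print("bore far edge",(f-tc)@xt-.0165)
E
```

```text
[ 0.554  -0.2983  0.1144]
foot axis (tool xy) [np.float64(0.0016504309484895799), np.float64(0.0011668757989598698)]
bore tool 0.006494700044080433 0.002705986785417067 [ 0.5496 -0.3038  0.064 ]
bore far edge 0.0027632381463760895
```

View pics/w8c.png

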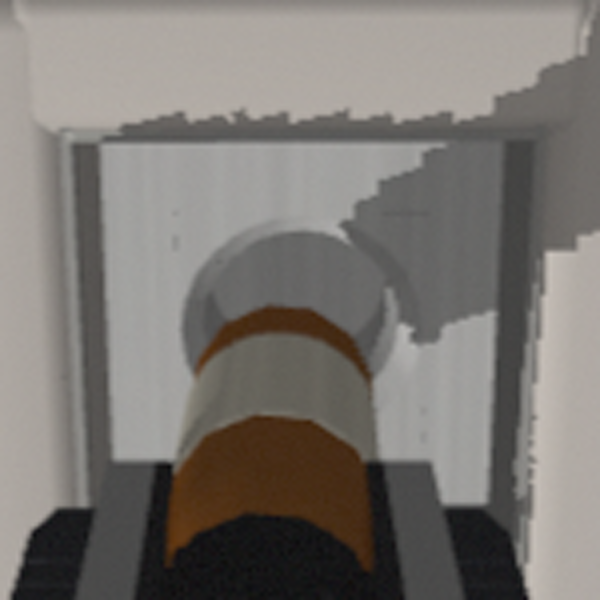

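```bash
python3 -m creep '{"slide":[[0.0025,0.0025,0],[0,0,0.008],[0,0,0.009],[0,0,0.009],[0,0,0]],"dr":[[0,0,0],[0,0,0],[0,0,0],[0,0,0],[0,0,0]],"jaw":[0,0,0,0,0]}'
python3 -c "
from h import *
go([.5514,-.2994,.074]);i,E,K=grab('wrist','w9');cv2.imwrite('pics/w9c.png',cv2.resize(i[180:330,250:400],None,fx=4,fy=4,interpolation=cv2.INTER_CUBIC)[:,:,::-1])"
```

```text
time_s: 8.98
eef_pos: [0.5494, -0.2998, 0.0859]
tool_rot: [1.872, -2.521, -0.003]
wrist_force: [0.2, 0.4, 0.5]
gripper_width: 0.0205
slide [-0.001  -0.0018  0.0118] yaw,tilt (np.float64(-16.806587605159898), np.float64(0.1540100279877691)) t 8.975 w 0.020536751854701645
```

View pics/w9c.png

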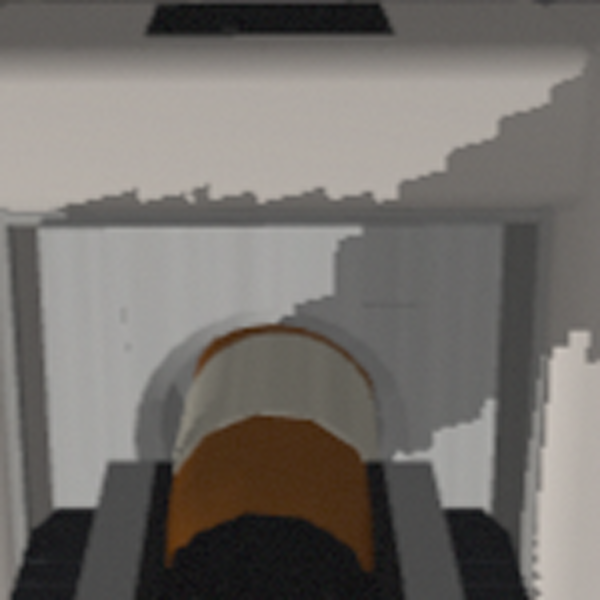

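```bash
python3 -m creep '{"slide":[[0,-0.001,0.006],[0,0,0.005],[0,0,0],[0,0,0],[0,0,0]],"dr":[[0,0,0],[0,0,0],[0,0,0],[0,0,0],[0,0,0]],"jaw":[0,0,0,0,0]}'
python3 -c "
from h import *
go([.5514,-.2994,.074]);print(pose()[1]['wrist_force'])"
```

```text
time_s: 9.65
eef_pos: [0.5513, -0.3004, 0.0765]
tool_rot: [-1.873, 2.522, -0.001]
wrist_force: [-0.3, 0.5, 0.5]
gripper_width: 0.0202
slide [-0.001   0.0002  0.0025] yaw,tilt (np.float64(-16.795618023117342), np.float64(0.02569410480388356)) t 9.65 w 0.020230119083154054
[-0.3414  0.5026  0.4707]
```

```bash
python3 -m creep '{"slide":[[0,0,0.001],[0,0,0.001],[0,0,0.001],[0,0,0],[0,0,0]],"dr":[[0,0,0],[0,0,0],[0,0,0],[0,0,0],[0,0,0]],"jaw":[0,0,0,0,0]}'
python3 -c "
from h import *
go([.5514,-.2994,.074]);print(pose()[1]['wrist_force'])"
```

```text
time_s: 10.28
eef_pos: [0.5512, -0.3004, 0.0743]
tool_rot: [-1.874, 2.522, -0.001]
wrist_force: [-1.7, 1.6, 6.1]
gripper_width: 0.0207
slide [-0.001   0.0001  0.0003] yaw,tilt (np.float64(-16.778879807123197), np.float64(0.03415368819308153)) t 10.275 w 0.02066611858110362
[-1.733   1.5686  6.1088]
```

Floor contact (6 N at the expected height). Release and lift.

```bash
python3 -m creep '{"slide":[[0,0,0],[0,0,0],[0,0,0],[0,0,-0.02],[0,0,-0.04]],"dr":[[0,0,0],[0,0,0],[0,0,0],[0,0,0],[0,0,0]],"jaw":[20,40,50,55,60]}'
python3 -m creep '{"slide":[[0,0,-0.05],[0,0,-0.02],[0,0,0],[0,0,0],[0,0,0]],"dr":[[0,0,0],[0,0,0],[0,0,0],[0,0,0],[0,0,0]],"jaw":[60,60,60,60,60]}'
python3 -c "
from h import *
go([.568,.227,.12]);grab('wrist','w10')"
```

```text
time_s: 10.9
eef_pos: [0.5498, -0.2999, 0.1315]
tool_rot: [1.871, -2.52, -0.007]
wrist_force: [-0.1, -0.0, -0.1]
gripper_width: 0.0509
time_s: 11.52
eef_pos: [0.5504, -0.3001, 0.2014]
tool_rot: [1.872, -2.521, -0.004]
wrist_force: [-0.7, 0.2, 0.6]
gripper_width: 0.0509
slide [-0.5096  0.1353  0.0819] yaw,tilt (np.float64(-16.808326868151624), np.float64(0.19588195881432213)) t 11.525 w 0.050931317040263546
```

View pics/w10.png

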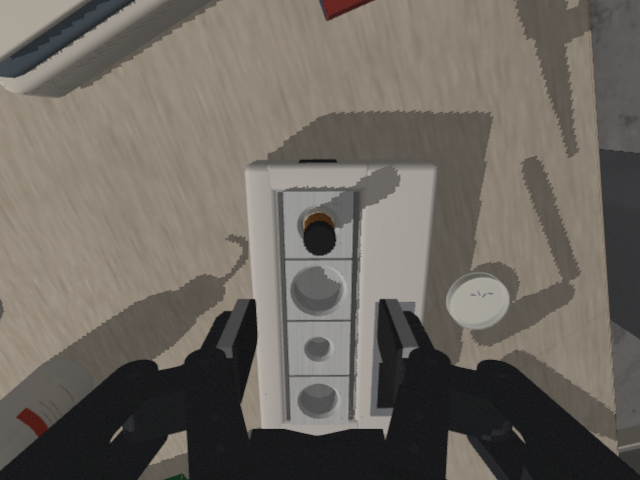

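```bash
python3 -m creep '{"slide":[[-0.0535,-0.001,0],[-0.0535,-0.001,0],[-0.0535,-0.001,0],[-0.0535,-0.001,0],[-0.0535,-0.001,0]],"dr":[[0,0,-3.2],[0,0,-3.2],[0,0,-3.2],[0,0,-3.2],[0,0,-3.2]],"jaw":[60,60,60,60,60]}'; python3 -m creep '{"slide":[[-0.0535,-0.001,0],[-0.0535,-0.001,0],[-0.0535,-0.001,0],[-0.0535,-0.001,0],[-0.0535,-0.001,0]],"dr":[[0,0,-3.2],[0,0,-3.2],[0,0,-3.2],[0,0,-3.2],[0,0,-3.2]],"jaw":[60,60,60,60,60]}'
python3 -m creep '{"slide":[[0,0,0.03],[0,0,0.03],[0,0,0.02],[0,0,0],[0,0,0]],"dr":[[0,0,0],[0,0,0],[0,0,0],[0,0,0],[0,0,0]],"jaw":[50,50,50,50,50]}'
python3 -c "
from h import *
go([.568,.227,.035]);grab('wrist','w11')"
```

```text
time_s: 12.2
eef_pos: [0.6041, -0.0372, 0.2024]
tool_rot: [2.207, -2.234, -0.001]
wrist_force: [0.2, -0.2, -0.7]
gripper_width: 0.0513
time_s: 12.82
eef_pos: [0.5826, 0.2285, 0.2023]
tool_rot: [2.496, -1.905, -0.001]
wrist_force: [0.9, 0.0, -0.1]
gripper_width: 0.051
time_s: 13.45
eef_pos: [0.5837, 0.2271, 0.1239]
tool_rot: [-2.495, 1.907, -0.001]
wrist_force: [-0.3, 1.2, 0.6]
gripper_width: 0.0427
slide [-0.004   0.0152  0.0889] yaw,tilt (np.float64(15.215164377759226), np.float64(0.05699326642380427)) t 13.45 w 0.04268643040963513
```

View pics/w11.png

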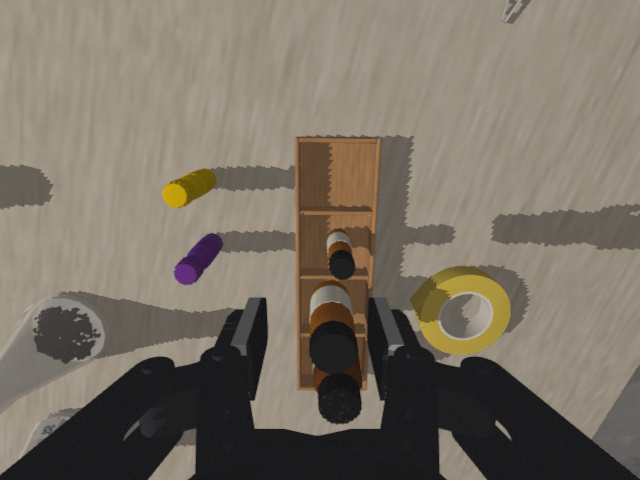

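```bash
python3 -m creep '{"slide":[[-0.004,0.015,0],[0,0,0.03],[0,0,0.035],[0,0,0],[0,0,0]],"dr":[[0,0,0],[0,0,0],[0,0,0],[0,0,0],[0,0,0]],"jaw":[50,50,50,50,50]}'
python3 - <<'E'
from h import *
i,E,K=grab("wrist","w12")
go([.568,.227,.036])
cv2.imwrite("pics/w12c.png",i[220:480,200:440,::-1])
E
```

```text
time_s: 14.12
eef_pos: [0.5689, 0.2275, 0.0602]
tool_rot: [-2.494, 1.906, -0.002]
wrist_force: [0.3, -0.4, 0.2]
gripper_width: 0.0426
slide [0.0003 0.0012 0.0244] yaw,tilt (np.float64(15.222776239371791), np.float64(0.22026829665273392)) t 14.175 w 0.043097605256534145
```

View pics/w12c.png

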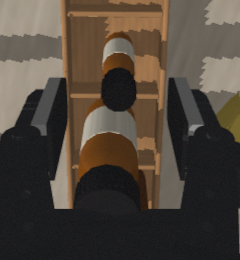

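```bash
python3 -m creep '{"slide":[[0,0.001,0.012],[0,0,0.012],[0,0,0],[0,0,0],[0,0,0]],"dr":[[0,0,0],[0,0,0],[0,0,0],[0,0,0],[0,0,0]],"jaw":[50,50,50,0,0]}'
python3 -m creep '{"slide":[[0,0,0],[0,0,0],[0,0,0],[0,0,0],[0,0,0]],"dr":[[0,0,0],[0,0,0],[0,0,0],[0,0,0],[0,0,0]],"jaw":[0,0,0,0,0]}'
python3 -c "
from h import *
go([.568,.227,.036])"
python3 -m creep '{"slide":[[0,0,-0.02],[0,0,-0.04],[0,0,-0.045],[0,0,-0.045],[0,0,0]],"dr":[[0,0,0],[0,0,0],[0,0,0],[0,0,0],[0,0,0]],"jaw":[0,0,0,0,0]}'
python3 -c "
from h import *
go([.581,-.1937,.18]);grab('wrist','w13')"
```

```text
time_s: 14.8
eef_pos: [0.5671, 0.2269, 0.0347]
tool_rot: [-2.495, 1.907, -0.001]
wrist_force: [0.0, 0.1, -0.5]
gripper_width: 0.0124
time_s: 15.42
eef_pos: [0.5669, 0.2268, 0.0346]
tool_rot: [-2.495, 1.908, -0.0]
wrist_force: [-0.2, 0.4, 0.6]
gripper_width: 0.0123
slide [ 0.0001 -0.0012 -0.0014] yaw,tilt (np.float64(15.210209952873681), np.float64(0.040817653862588815)) t 15.425 w 0.012271894478734826
time_s: 16.05
eef_pos: [0.5684, 0.2276, 0.1886]
tool_rot: [-2.49, 1.903, -0.005]
wrist_force: [0.2, 0.0, -0.1]
gripper_width: 0.0125
slide [0.4098 0.0985 0.0069] yaw,tilt (np.float64(15.22186989195771), np.float64(0.47624214852774166)) t 16.05 w 0.012502474567400619
```

View pics/w13.png

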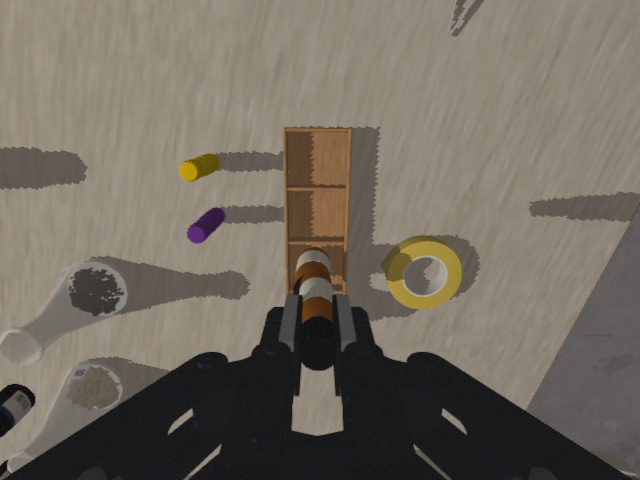

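```bash
python3 -m creep '{"slide":[[0.0533,-0.0006,0],[0.0533,-0.0006,0],[0.0533,-0.0006,0],[0.0533,-0.0006,0],[0.0533,-0.0006,0]],"dr":[[0,0,4],[0,0,4],[0,0,4],[0,0,4],[0,0,4]],"jaw":[0,0,0,0,0]}'; python3 -m creep '{"slide":[[0.0533,-0.0006,0],[0.0533,-0.0006,0],[0.0533,-0.0006,0],[0,0,0],[0,0,0]],"dr":[[0,0,4],[0,0,4],[0,0,4],[0,0,0],[0,0,0]],"jaw":[0,0,0,0,0]}'
python3 -c "
from h import *
go([.581,-.1937,.11])"
```

```text
time_s: 16.73
eef_pos: [0.6016, -0.0379, 0.182]
tool_rot: [2.121, -2.313, -0.004]
wrist_force: [0.2, 0.8, -0.5]
gripper_width: 0.0119
time_s: 17.35
eef_pos: [0.5793, -0.1941, 0.1827]
tool_rot: [1.871, -2.521, -0.004]
wrist_force: [-1.2, 0.1, -0.9]
gripper_width: 0.0125
slide [-0.0009 -0.0018  0.0727] yaw,tilt (np.float64(-16.833114162242644), np.float64(0.17765640972900512)) t 17.35 w 0.012507324901542606
```

```bash
python3 -m creep '{"slide":[[0,-0.001,0.03],[0,0,0.03],[0,0,0.011],[0,0,0],[0,0,0]],"dr":[[0,0,0],[0,0,0],[0,0,0],[0,0,0],[0,0,0]],"jaw":[0,0,0,0,0]}'
python3 -c "
from h import *
go([.581,-.1937,.0706]);i,E,K=grab('wrist','w14');cv2.imwrite('pics/w14c.png',cv2.resize(i[180:330,250:400],None,fx=4,fy=4,interpolation=cv2.INTER_CUBIC)[:,:,::-1])"
```

```text
time_s: 17.98
eef_pos: [0.5821, -0.1942, 0.1145]
tool_rot: [-1.874, 2.52, -0.003]
wrist_force: [0.6, -0.9, 0.2]
gripper_width: 0.0125
slide [-0.0002  0.0014  0.0439] yaw,tilt (np.float64(-16.738856174638215), np.float64(0.1321330777841203)) t 17.975 w 0.012516482106309835
```

View pics/w14c.png

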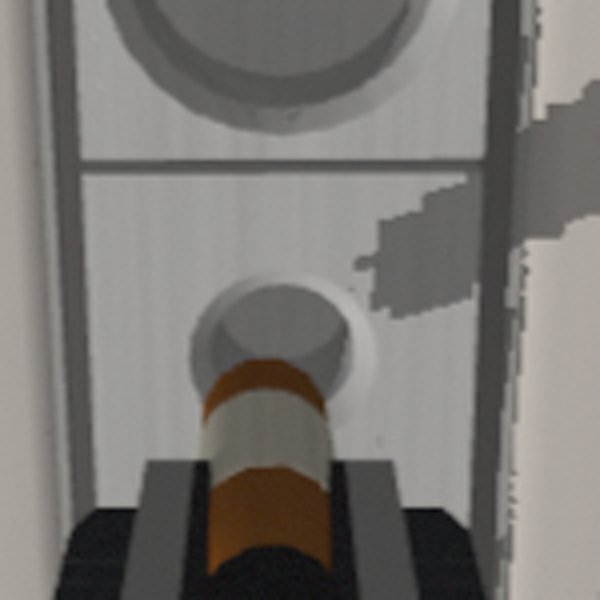

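```bash
cat >> h.py <<'E'
def align(name,h,rf,rb,crop_foot,crop_bore,ox=250,oy=180,sc=4):
    "crop_foot/bore: (left,right,far) in crop px; returns bore - foot in tool xy"
    i,E,K=load(name);T,s=pose();tc=T[:3,3];xt,yt=T[:3,0],T[:3,1]
    f=lambda a:((a[0]+a[1])/2/sc+ox,a[2]/sc+oy)
    a=onz(E,K,*f(crop_foot),tc[2]-h)-tc;b=onz(E,K,*f(crop_bore),.064)-tc
    fo=np.array([a@xt-rf,a@yt]);bo=np.array([b@xt-rb-.003,b@yt]);print("foot",fo,"bore",bo,"move",bo-fo)
E
python3 -c "
from h import *
align('w14',.0316,.008,.010,(204,327,358),(190,376,271))"
```

```text
foot [ 0.0001 -0.0006] bore [0.0001 0.0018] move [0.     0.0024]
```

```bash
python3 -m creep '{"slide":[[0,0.002,0.005],[0,0,0.008],[0,0,0.008],[0,0,0.007],[0,0,0]],"dr":[[0,0,0],[0,0,0],[0,0,0],[0,0,0],[0,0,0]],"jaw":[0,0,0,0,0]}'
python3 -c "
from h import *
go([.581,-.1937,.0706]);i,E,K=grab('wrist','w15');cv2.imwrite('pics/w15c.png',cv2.resize(i[180:330,250:400],None,fx=4,fy=4,interpolation=cv2.INTER_CUBIC)[:,:,::-1])"
```

```text
time_s: 18.65
eef_pos: [0.5787, -0.1939, 0.0843]
tool_rot: [1.872, -2.521, -0.002]
wrist_force: [1.4, -0.4, 0.3]
gripper_width: 0.0121
slide [-0.0009 -0.0022  0.0137] yaw,tilt (np.float64(-16.806877968618995), np.float64(0.10850201969938804)) t 18.65 w 0.012116214233913191
```

View pics/w15c.png

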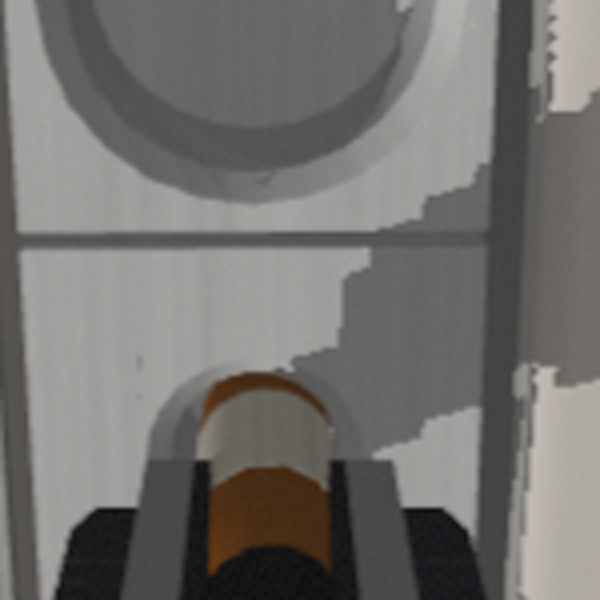

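```bash
python3 -m creep '{"slide":[[0,-0.0005,0.004],[0,0,0.004],[0,0,0.003],[0,0,0.001],[0,0,0]],"dr":[[0,0,0],[0,0,0],[0,0,0],[0,0,0],[0,0,0]],"jaw":[0,0,0,0,0]}'
python3 -c "
from h import *
go([.581,-.1937,.0706]);print(pose()[1]['wrist_force'])"
```

```text
time_s: 19.32
eef_pos: [0.5797, -0.1941, 0.0733]
tool_rot: [1.873, -2.522, -0.0]
wrist_force: [-0.1, -0.4, 0.4]
gripper_width: 0.0123
slide [-0.0007 -0.0012  0.0027] yaw,tilt (np.float64(-16.799473743039304), np.float64(0.004693209421676146)) t 19.325 w 0.012349428144165777
[-0.0904 -0.3813  0.431 ]
```

```bash
python3 -m creep '{"slide":[[0,0,0.001],[0,0,0.001],[0,0,0.0007],[0,0,0],[0,0,0]],"dr":[[0,0,0],[0,0,0],[0,0,0],[0,0,0],[0,0,0]],"jaw":[0,0,0,0,0]}'
```

```text
time_s: 19.95
eef_pos: [0.5797, -0.1941, 0.0706]
tool_rot: [-1.873, 2.522, -0.0]
wrist_force: [0.5, -0.1, 0.1]
gripper_width: 0.0125
```

```bash
python3 -m creep '{"slide":[[0,0,0.0005],[0,0,0.0005],[0,0,0.0005],[0,0,0],[0,0,0]],"dr":[[0,0,0],[0,0,0],[0,0,0],[0,0,0],[0,0,0]],"jaw":[0,0,0,0,0]}'
```

```text
time_s: 20.58
eef_pos: [0.5799, -0.1942, 0.0705]
tool_rot: [-1.874, 2.522, -0.001]
wrist_force: [-1.6, 1.0, 7.5]
gripper_width: 0.0125
```

Floor reached. Release, lift and go on to vial_30.

```bash
python3 -m creep '{"slide":[[0,0,0],[0,0,0],[0,0,0],[0,0,-0.02],[0,0,-0.04]],"dr":[[0,0,0],[0,0,0],[0,0,0],[0,0,0],[0,0,0]],"jaw":[20,40,50,55,60]}'
python3 -m creep '{"slide":[[0,0,-0.05],[0,0,-0.02],[0,0,0],[0,0,0],[0,0,0]],"dr":[[0,0,0],[0,0,0],[0,0,0],[0,0,0],[0,0,0]],"jaw":[60,60,60,60,60]}'
python3 -c "
from h import *
go([.560,.275,.12]);grab('wrist','w16')"
```

```text
time_s: 21.2
eef_pos: [0.5783, -0.1938, 0.1275]
tool_rot: [1.87, -2.519, -0.006]
wrist_force: [0.6, -0.2, 0.1]
gripper_width: 0.0514
time_s: 21.82
eef_pos: [0.5789, -0.1939, 0.1972]
tool_rot: [1.871, -2.52, -0.004]
wrist_force: [0.2, 0.7, 0.1]
gripper_width: 0.0513
slide [-0.4435  0.1534  0.0775] yaw,tilt (np.float64(-16.809242348192477), np.float64(0.19483257580612398)) t 21.825 w 0.05129764639977253
```

View pics/w16.png

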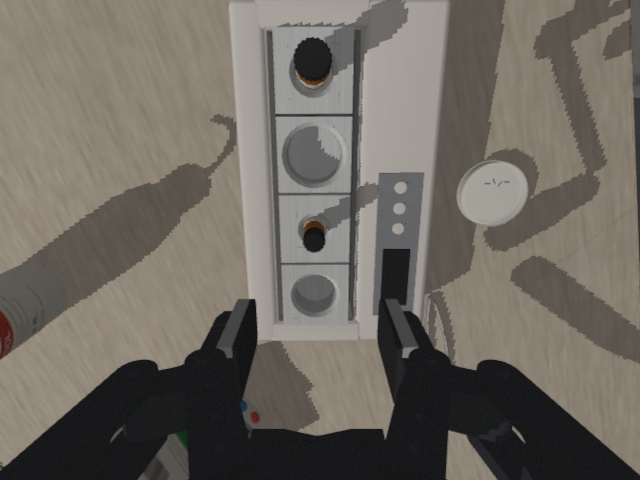

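```bash
python3 -m creep '{"slide":[[-0.0526,0.0045,0],[-0.0526,0.0045,0],[-0.0526,0.0045,0],[-0.0526,0.0045,0],[-0.0526,0.0045,0]],"dr":[[0,0,-3.5],[0,0,-3.5],[0,0,-3.6],[0,0,-3.6],[0,0,-3.6]],"jaw":[65,65,65,65,65]}'; python3 -m creep '{"slide":[[-0.0526,0.0045,0],[-0.0526,0.0045,0],[-0.0526,0.0045,0],[-0.0526,0.0045,0],[0,0,0.03]],"dr":[[0,0,-3.5],[0,0,-3.5],[0,0,-3.6],[0,0,-3.6],[0,0,0]],"jaw":[65,65,65,65,65]}'
python3 -m creep '{"slide":[[0,0,0.03],[0,0,0.02],[0,0,0],[0,0,0],[0,0,0]],"dr":[[0,0,0],[0,0,0],[0,0,0],[0,0,0],[0,0,0]],"jaw":[65,65,65,65,65]}'
python3 - <<'E'
from h import *
go([.560,.275,.035]);i,E,K=grab('wrist','w17')
E
```

```text
time_s: 22.5
eef_pos: [0.6017, 0.0696, 0.1981]
tool_rot: [2.242, -2.199, -0.001]
wrist_force: [0.2, 0.3, -0.7]
gripper_width: 0.0554
time_s: 23.12
eef_pos: [0.5614, 0.2791, 0.1703]
tool_rot: [-2.497, 1.898, -0.003]
wrist_force: [0.4, -0.5, -0.2]
gripper_width: 0.0557
time_s: 23.75
eef_pos: [0.5618, 0.275, 0.1203]
tool_rot: [-2.494, 1.907, -0.001]
wrist_force: [-0.0, -0.0, 0.0]
gripper_width: 0.0555
slide [-0.0004  0.0019  0.0853] yaw,tilt (np.float64(15.203648457783288), np.float64(0.12448573832741275)) t 23.75 w 0.0555342026683876
```

View pics/w17.png

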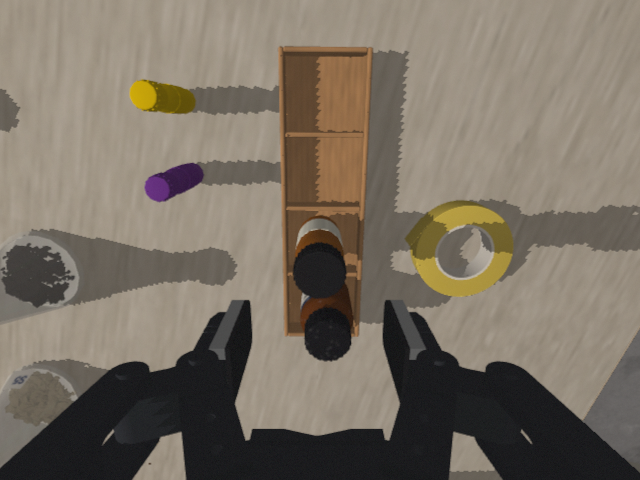

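```bash
python3 -m creep '{"slide":[[0,0.002,0.03],[0,0,0.035],[0,0,0.02],[0,0,0],[0,0,0]],"dr":[[0,0,0],[0,0,0],[0,0,0],[0,0,0],[0,0,0]],"jaw":[65,65,65,65,65]}'
python3 -m creep '{"slide":[[0,0,0],[0,0,0],[0,0,0],[0,0,0],[0,0,0]],"dr":[[0,0,0],[0,0,0],[0,0,0],[0,0,0],[0,0,0]],"jaw":[0,0,0,0,0]}'
python3 -c "
from h import *
go([.560,.275,.035])"
python3 -m creep '{"slide":[[0,0,-0.02],[0,0,-0.04],[0,0,-0.045],[0,0,-0.045],[0,0,0]],"dr":[[0,0,0],[0,0,0],[0,0,0],[0,0,0],[0,0,0]],"jaw":[0,0,0,0,0]}'
python3 -c "
from h import *
go([.597,-.1405,.18]);grab('wrist','w18')"
```

```text
time_s: 24.42
eef_pos: [0.5601, 0.2747, 0.0355]
tool_rot: [-2.494, 1.906, -0.001]
wrist_force: [-0.2, -0.8, 0.2]
gripper_width: 0.0559
time_s: 25.05
eef_pos: [0.5601, 0.2747, 0.0357]
tool_rot: [-2.494, 1.906, -0.002]
wrist_force: [-0.2, 0.2, 6.1]
gripper_width: 0.0279
slide [-0.0003  0.      0.0007] yaw,tilt (np.float64(15.236744501845282), np.float64(0.15799336356813387)) t 25.05 w 0.027895987268077158
time_s: 25.68
eef_pos: [0.5609, 0.2753, 0.1886]
tool_rot: [-2.489, 1.902, -0.004]
wrist_force: [-0.5, 0.2, -0.4]
gripper_width: 0.0278
slide [0.4107 0.0745 0.0067] yaw,tilt (np.float64(15.224143584821569), np.float64(0.510514588143072)) t 25.675 w 0.027827288208203352
```

View pics/w18.png

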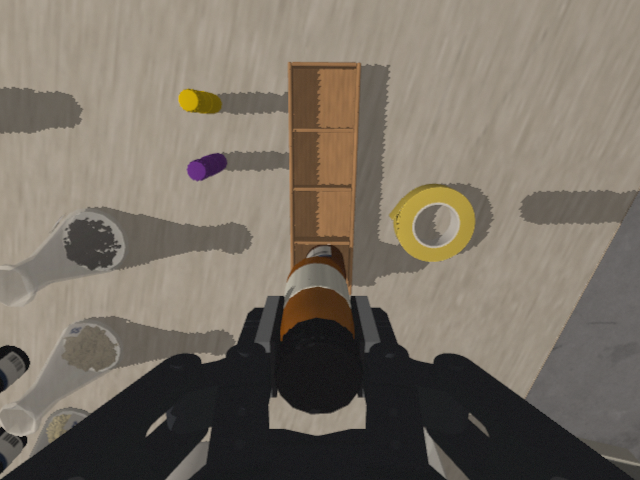

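```bash
python3 -m creep '{"slide":[[0.0527,-0.0035,0],[0.0527,-0.0035,0],[0.0527,-0.0035,0],[0.0527,-0.0035,0],[0.0527,-0.0035,0]],"dr":[[0,0,4],[0,0,4],[0,0,4],[0,0,4],[0,0,4]],"jaw":[0,0,0,0,0]}'; python3 -m creep '{"slide":[[0.0527,-0.0035,0],[0.0527,-0.0035,0],[0.0527,-0.0035,0],[0,0,0],[0,0,0]],"dr":[[0,0,4],[0,0,4],[0,0,4],[0,0,0],[0,0,0]],"jaw":[0,0,0,0,0]}'
python3 -m creep '{"slide":[[0,-0.001,0.03],[0,0,0.03],[0,0,0.01],[0,0,0],[0,0,0]],"dr":[[0,0,0],[0,0,0],[0,0,0],[0,0,0],[0,0,0]],"jaw":[0,0,0,0,0]}'
python3 -c "
from h import *
go([.597,-.1405,.0717]);i,E,K=grab('wrist','w19');cv2.imwrite('pics/w19c.png',cv2.resize(i[180:330,250:400],None,fx=4,fy=4,interpolation=cv2.INTER_CUBIC)[:,:,::-1])"
```

```text
time_s: 26.35
eef_pos: [0.6083, 0.0144, 0.1818]
tool_rot: [2.121, -2.313, -0.004]
wrist_force: [1.4, 0.1, 0.1]
gripper_width: 0.0278
time_s: 26.98
eef_pos: [0.5947, -0.1414, 0.1825]
tool_rot: [1.871, -2.521, -0.003]
wrist_force: [0.1, -0.4, 0.4]
gripper_width: 0.028
time_s: 27.6
eef_pos: [0.5975, -0.1414, 0.1154]
tool_rot: [-1.873, 2.52, -0.003]
wrist_force: [0.2, -0.3, 0.4]
gripper_width: 0.0279
slide [-0.0007  0.0008  0.0437] yaw,tilt (np.float64(-16.741033327234625), np.float64(0.13287977117007518)) t 27.6 w 0.027941546190157422
```

View pics/w19c.png

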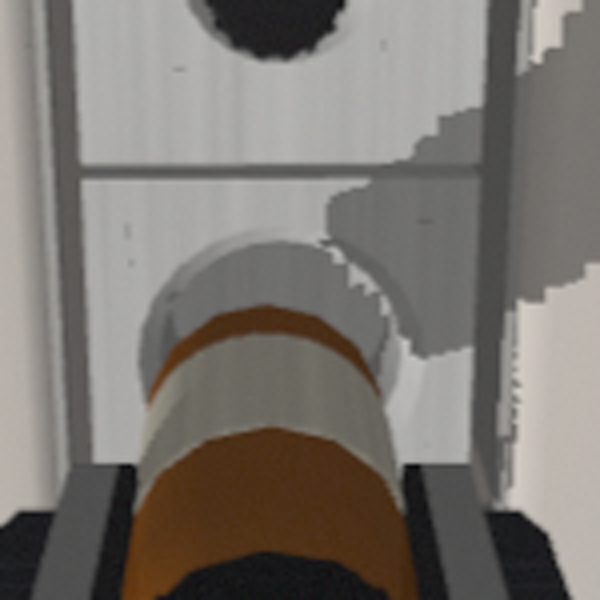

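```bash
python3 -c "
from h import *
align('w19',.0327,.015,.017,(148,381,305),(138,424,228))"
```

```text
foot [-0.0002 -0.0007] bore [-0.001   0.0015] move [-0.0008  0.0022]
```

```bash
python3 -m creep '{"slide":[[-0.0005,0.0017,0.005],[0,0,0.008],[0,0,0.008],[0,0,0.007],[0,0,0]],"dr":[[0,0,0],[0,0,0],[0,0,0],[0,0,0],[0,0,0]],"jaw":[0,0,0,0,0]}'
python3 -c "
from h import *
go([.597,-.1405,.0717]);i,E,K=grab('wrist','w20');cv2.imwrite('pics/w20c.png',cv2.resize(i[180:330,250:400],None,fx=4,fy=4,interpolation=cv2.INTER_CUBIC)[:,:,::-1])"
```

```text
time_s: 28.28
eef_pos: [0.5946, -0.1408, 0.0851]
tool_rot: [1.872, -2.521, -0.002]
wrist_force: [-1.1, 0.0, -0.7]
gripper_width: 0.028
slide [-0.001  -0.0022  0.0134] yaw,tilt (np.float64(-16.8045885249298), np.float64(0.09464454341389034)) t 28.275 w 0.028044144925050606
```

View pics/w20c.png

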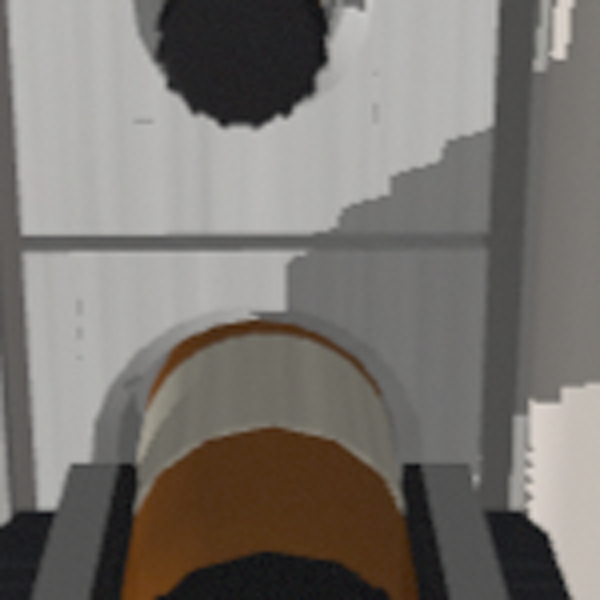

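```bash
python3 -m creep '{"slide":[[0,-0.0008,0.004],[0,0,0.004],[0,0,0.004],[0,0,0],[0,0,0]],"dr":[[0,0,0],[0,0,0],[0,0,0],[0,0,0],[0,0,0]],"jaw":[0,0,0,0,0]}'
python3 -m creep '{"slide":[[0,0,0.0007],[0,0,0.0007],[0,0,0.0006],[0,0,0.0005],[0,0,0]],"dr":[[0,0,0],[0,0,0],[0,0,0],[0,0,0],[0,0,0]],"jaw":[0,0,0,0,0]}'
```

```text
time_s: 28.95
eef_pos: [0.5959, -0.141, 0.0742]
tool_rot: [-1.873, 2.522, -0.0]
wrist_force: [-0.1, -0.0, -0.1]
gripper_width: 0.0279
time_s: 29.58
eef_pos: [0.5958, -0.141, 0.0718]
tool_rot: [1.873, -2.522, 0.0]
wrist_force: [-0.0, 0.2, 0.8]
gripper_width: 0.028
```

```bash
python3 -m creep '{"slide":[[0,0,0.0005],[0,0,0.0005],[0,0,0.0005],[0,0,0],[0,0,0]],"dr":[[0,0,0],[0,0,0],[0,0,0],[0,0,0],[0,0,0]],"jaw":[0,0,0,0,0]}'
```

```text
time_s: 30.2
eef_pos: [0.5959, -0.1411, 0.0716]
tool_rot: [-1.874, 2.521, -0.001]
wrist_force: [-3.1, 0.8, 7.9]
gripper_width: 0.0279
```

Seated. Release, lift, on to the bottle.

```bash
python3 -m creep '{"slide":[[0,0,0],[0,0,0],[0,0,0],[0,0,-0.02],[0,0,-0.04]],"dr":[[0,0,0],[0,0,0],[0,0,0],[0,0,0],[0,0,0]],"jaw":[40,55,60,65,70]}'
python3 -m creep '{"slide":[[0,0,-0.05],[0,0,-0.02],[0,0,0],[0,0,0],[0,0,0]],"dr":[[0,0,0],[0,0,0],[0,0,0],[0,0,0],[0,0,0]],"jaw":[70,70,70,70,70]}'
python3 -c "
from h import *
go([.543,.318,.12]);grab('wrist','w21')"
```

```text
time_s: 30.82
eef_pos: [0.5944, -0.1409, 0.1285]
tool_rot: [1.87, -2.519, -0.005]
wrist_force: [0.4, 0.6, -0.2]
gripper_width: 0.0597
time_s: 31.45
eef_pos: [0.595, -0.1409, 0.1982]
tool_rot: [1.871, -2.52, -0.003]
wrist_force: [-0.7, 0.2, -0.4]
gripper_width: 0.0598
slide [-0.4243  0.1822  0.0785] yaw,tilt (np.float64(-16.81114497877932), np.float64(0.19390352511651202)) t 31.45 w 0.05979996467068828
```

View pics/w21.png

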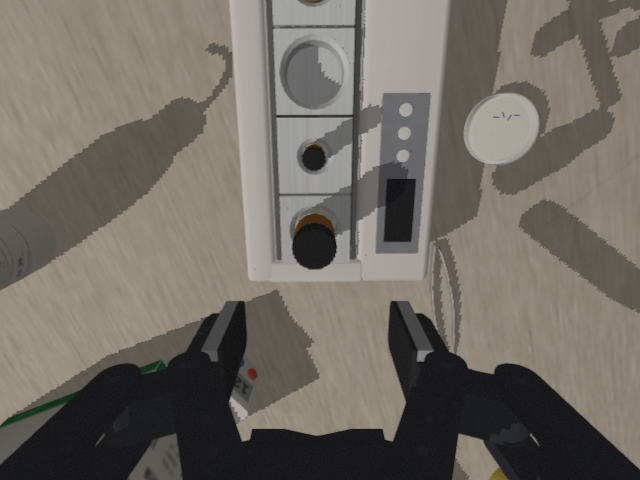

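```bash
python3 -m creep '{"slide":[[-0.0513,0.0082,0],[-0.0513,0.0082,0],[-0.0513,0.0082,0],[-0.0513,0.0082,0],[-0.0513,0.0082,0]],"dr":[[0,0,-3.5],[0,0,-3.5],[0,0,-3.6],[0,0,-3.6],[0,0,-3.6]],"jaw":[70,70,70,70,70]}'; python3 -m creep '{"slide":[[-0.0513,0.0082,0],[-0.0513,0.0082,0],[-0.0513,0.0082,0],[-0.0513,0.0082,0],[0,0,0.03]],"dr":[[0,0,-3.5],[0,0,-3.5],[0,0,-3.6],[0,0,-3.6],[0,0,0]],"jaw":[70,70,70,70,70]}'
python3 -m creep '{"slide":[[0,0,0.03],[0,0,0.02],[0,0,0],[0,0,0],[0,0,0]],"dr":[[0,0,0],[0,0,0],[0,0,0],[0,0,0],[0,0,0]],"jaw":[70,70,70,70,70]}'
python3 - <<'E'
from h import *
go([.543,.318,.035]);i,E,K=grab('wrist','w22');cv2.imwrite('pics/w22c.png',cv2.resize(i[150:400,220:420],None,fx=2.4,fy=2.4)[:,:,::-1])
E
```

```text
time_s: 32.12
eef_pos: [0.5984, 0.1193, 0.1991]
tool_rot: [2.242, -2.199, -0.001]
wrist_force: [1.0, 0.4, 0.3]
gripper_width: 0.06
time_s: 32.75
eef_pos: [0.5438, 0.322, 0.1713]
tool_rot: [-2.497, 1.898, -0.002]
wrist_force: [0.2, -0.2, -0.7]
gripper_width: 0.0599
time_s: 33.38
eef_pos: [0.5445, 0.3181, 0.1213]
tool_rot: [-2.494, 1.907, -0.001]
wrist_force: [0.1, -0.2, 0.2]
gripper_width: 0.0599
slide [-0.0002  0.0016  0.0863] yaw,tilt (np.float64(15.200434567236849), np.float64(0.12636868520909683)) t 33.375 w 0.059887829354107684
```

View pics/w22c.png

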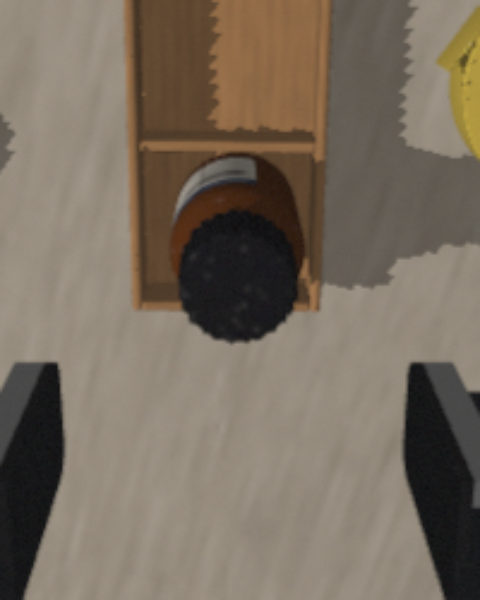

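```bash
python3 - <<'E'
from h import *
i,E,K=load('w22');print(onz(E,K,320,265,.06)); T,s=pose(); p=onz(E,K,320,265,.06);print(T[:3,:3].T@(p-T[:3,3]))
E
```

```text
[0.5426 0.3201 0.06  ]
[-0.0024  0.0013  0.0612]
```

```bash
python3 -m creep '{"slide":[[-0.001,0.0015,0.03],[0,0,0.035],[0,0,0.023],[0,0,0],[0,0,0]],"dr":[[0,0,0],[0,0,0],[0,0,0],[0,0,0],[0,0,0]],"jaw":[70,70,70,70,70]}'
python3 -m creep '{"slide":[[0,0,0],[0,0,0],[0,0,0],[0,0,0],[0,0,0]],"dr":[[0,0,0],[0,0,0],[0,0,0],[0,0,0],[0,0,0]],"jaw":[0,0,0,0,0]}'
python3 -c "
from h import *
go([.543,.318,.033]);i,E,K=grab('wrist','w23')"
```

```text
time_s: 34.05
eef_pos: [0.5431, 0.3189, 0.0336]
tool_rot: [-2.494, 1.906, -0.001]
wrist_force: [-0.3, 0.4, 0.2]
gripper_width: 0.06
time_s: 34.67
eef_pos: [0.543, 0.3189, 0.034]
tool_rot: [-2.494, 1.906, -0.001]
wrist_force: [-0.8, -0.3, 6.0]
gripper_width: 0.0327
slide [0.0009 0.0002 0.001 ] yaw,tilt (np.float64(15.239333645926598), np.float64(0.16742887874153325)) t 34.675 w 0.03267690860110288
```

View pics/w23.png

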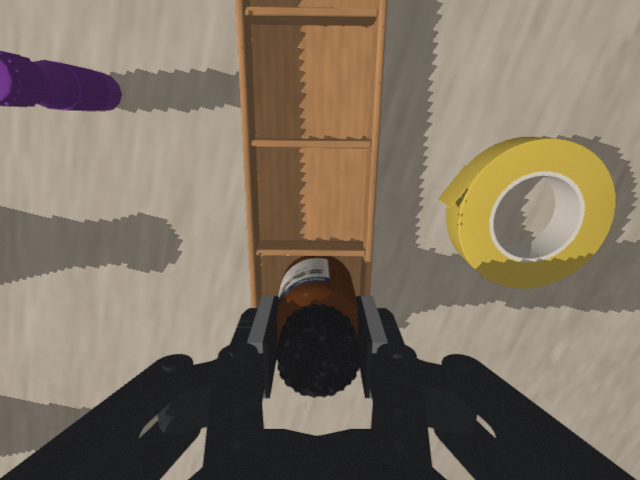

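```bash
python3 -m creep '{"slide":[[0,0,-0.02],[0,0,-0.04],[0,0,-0.045],[0,0,-0.045],[0,0,0]],"dr":[[0,0,0],[0,0,0],[0,0,0],[0,0,0],[0,0,0]],"jaw":[0,0,0,0,0]}'
python3 -m creep '{"slide":[[0.0574,-0.0015,0],[0.0574,-0.0015,0],[0.0574,-0.0015,0],[0.0574,-0.0015,0],[0.0574,-0.0015,0]],"dr":[[0,0,3.2],[0,0,3.2],[0,0,3.2],[0,0,3.2],[0,0,3.2]],"jaw":[0,0,0,0,0]}'; python3 -m creep '{"slide":[[0.0574,-0.0015,0],[0.0574,-0.0015,0],[0.0574,-0.0015,0],[0.0574,-0.0015,0],[0.0574,-0.0015,0]],"dr":[[0,0,3.2],[0,0,3.2],[0,0,3.2],[0,0,3.2],[0,0,3.2]],"jaw":[0,0,0,0,0]}'
python3 -m creep '{"slide":[[0,0,0],[0,0,0],[0,0,0],[0,0,0],[0,0,0]],"dr":[[0,0,0],[0,0,0],[0,0,0],[0,0,0],[0,0,0]],"jaw":[0,0,0,0,0]}'
python3 -c "
from h import *
go([.5652,-.2477,.115]);grab('wrist','w24')"
```

```text
time_s: 35.35
eef_pos: [0.544, 0.3197, 0.1871]
tool_rot: [-2.489, 1.902, -0.003]
wrist_force: [-0.5, 0.1, -1.2]
gripper_width: 0.0323
time_s: 35.98
eef_pos: [0.5927, 0.0348, 0.1809]
tool_rot: [2.203, -2.238, -0.002]
wrist_force: [0.3, 0.4, -0.2]
gripper_width: 0.0326
time_s: 36.6
eef_pos: [0.5638, -0.2497, 0.1808]
tool_rot: [1.87, -2.523, -0.003]
wrist_force: [0.9, -0.4, -0.0]
gripper_width: 0.0326
time_s: 37.22
eef_pos: [0.5652, -0.2473, 0.1822]
tool_rot: [-1.875, 2.521, -0.0]
wrist_force: [-0.2, -0.7, 0.3]
gripper_width: 0.0325
slide [ 0.0004 -0.0001  0.0672] yaw,tilt (np.float64(-16.721708871329827), np.float64(0.007052790831522041)) t 37.225 w 0.03252621213745961
```

View pics/w24.png

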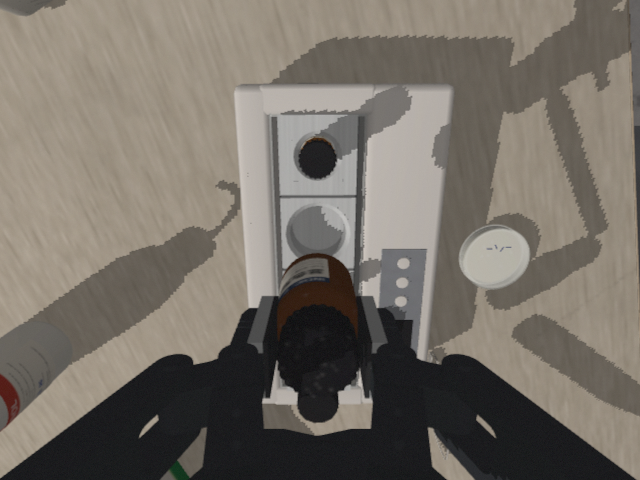

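```bash
python3 -m creep '{"slide":[[0,0,0.03],[0,0,0.03],[0,0,0.01],[0,0,0],[0,0,0]],"dr":[[0,0,0],[0,0,0],[0,0,0],[0,0,0],[0,0,0]],"jaw":[0,0,0,0,0]}'
python3 -c "
from h import *
go([.5652,-.2477,.07]);i,E,K=grab('wrist','w25');cv2.imwrite('pics/w25c.png',cv2.resize(i[180:330,250:400],None,fx=4,fy=4,interpolation=cv2.INTER_CUBIC)[:,:,::-1])"
```

```text
time_s: 37.9
eef_pos: [0.5659, -0.2484, 0.1135]
tool_rot: [-1.873, 2.521, -0.003]
wrist_force: [0.5, -0.1, -0.1]
gripper_width: 0.0326
slide [-0.0005  0.0009  0.0435] yaw,tilt (np.float64(-16.776792093195706), np.float64(0.15063653313299777)) t 37.9 w 0.03257584409559766
```

View pics/w25c.png

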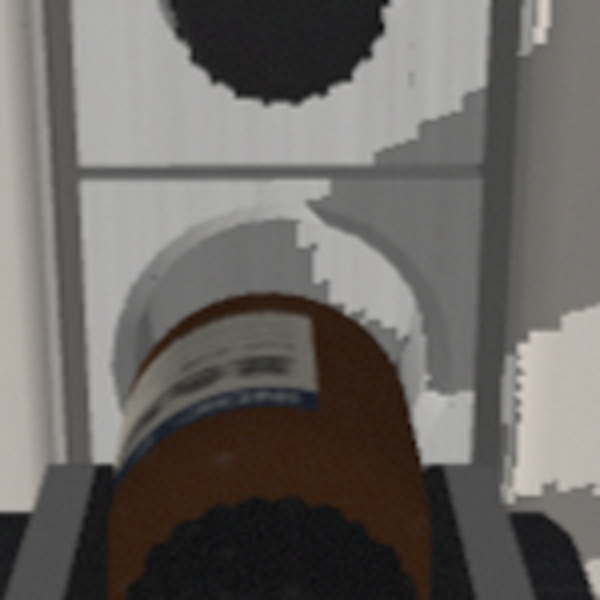

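```bash
python3 -c "
from h import *
align('w25',.031,.018,.0205,(126,408,292),(112,450,203))"
```

```text
foot [-0.0008 -0.0004] bore [-0.0003  0.0015] move [0.0005 0.0019]
```

```bash
python3 -m creep '{"slide":[[0,0.0015,0.005],[0,0,0.008],[0,0,0.008],[0,0,0.006],[0,0,0]],"dr":[[0,0,0],[0,0,0],[0,0,0],[0,0,0],[0,0,0]],"jaw":[0,0,0,0,0]}'
python3 -c "
from h import *
go([.5652,-.2477,.07]);i,E,K=grab('wrist','w26');cv2.imwrite('pics/w26c.png',cv2.resize(i[180:330,250:400],None,fx=4,fy=4,interpolation=cv2.INTER_CUBIC)[:,:,::-1])"
```

```text
time_s: 38.58
eef_pos: [0.563, -0.2476, 0.0842]
tool_rot: [1.872, -2.521, -0.002]
wrist_force: [-0.0, -0.1, -0.7]
gripper_width: 0.0324
slide [-0.0006 -0.0022  0.0142] yaw,tilt (np.float64(-16.80216969291916), np.float64(0.09971644767407822)) t 38.575 w 0.032407453849558336
```

View pics/w26c.png

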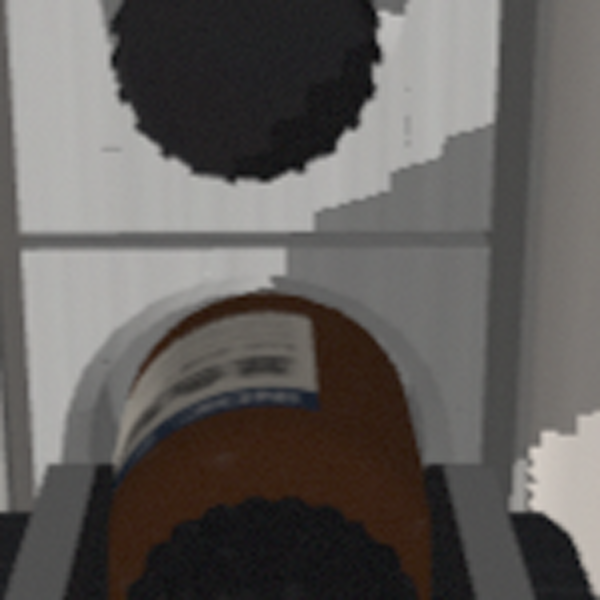

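```bash
python3 -m creep '{"slide":[[0,-0.0008,0.004],[0,0,0.004],[0,0,0.004],[0,0,0],[0,0,0]],"dr":[[0,0,0],[0,0,0],[0,0,0],[0,0,0],[0,0,0]],"jaw":[0,0,0,0,0]}'
python3 -m creep '{"slide":[[0,0,0.0007],[0,0,0.0007],[0,0,0.0007],[0,0,0.0005],[0,0,0]],"dr":[[0,0,0],[0,0,0],[0,0,0],[0,0,0],[0,0,0]],"jaw":[0,0,0,0,0]}'
```

```text
time_s: 39.25
eef_pos: [0.5643, -0.248, 0.0732]
tool_rot: [-1.873, 2.522, -0.0]
wrist_force: [-0.2, -0.5, -1.2]
gripper_width: 0.0323
time_s: 39.88
eef_pos: [0.5642, -0.2479, 0.0705]
tool_rot: [1.873, -2.522, -0.0]
wrist_force: [0.0, 0.2, -0.8]
gripper_width: 0.0326
```

```bash
python3 -m creep '{"slide":[[0,0,0.0005],[0,0,0.0005],[0,0,0.0005],[0,0,0],[0,0,0]],"dr":[[0,0,0],[0,0,0],[0,0,0],[0,0,0],[0,0,0]],"jaw":[0,0,0,0,0]}'
```

```text
time_s: 40.5
eef_pos: [0.5643, -0.2481, 0.07]
tool_rot: [-1.873, 2.522, -0.001]
wrist_force: [-2.2, 0.2, 4.6]
gripper_width: 0.0325
```

```bash
python3 -m creep '{"slide":[[0,0,0],[0,0,0],[0,0,0],[0,0,-0.02],[0,0,-0.04]],"dr":[[0,0,0],[0,0,0],[0,0,0],[0,0,0],[0,0,0]],"jaw":[45,60,65,65,70]}'
python3 -m creep '{"slide":[[0,0,-0.05],[-0.03,0,-0.05],[-0.02,0,-0.03],[0,0,0],[0,0,0]],"dr":[[0,0,0],[0,0,0],[0,0,0],[0,0,0],[0,0,0]],"jaw":[70,70,70,70,70]}'
python3 -c "
from h import *
i,E,K=grab('wrist','w27')
a,E1,K1=grab('scene','s27');b,E2,K2=grab('side','d27')
cv2.imwrite('pics/s27c.png',cv2.resize(a[140:260,320:480],None,fx=4,fy=4)[:,:,::-1]);cv2.imwrite('pics/d27c.png',cv2.resize(b[235:385,280:400],None,fx=4,fy=4)[:,:,::-1])"
```

```text
time_s: 41.12
eef_pos: [0.5629, -0.2476, 0.1275]
tool_rot: [1.871, -2.52, -0.006]
wrist_force: [0.9, -0.6, 1.1]
gripper_width: 0.0595
time_s: 41.75
eef_pos: [0.578, -0.1999, 0.2579]
tool_rot: [1.872, -2.521, -0.003]
wrist_force: [0.6, -0.1, -0.1]
gripper_width: 0.0593
```

View pics/w27.png

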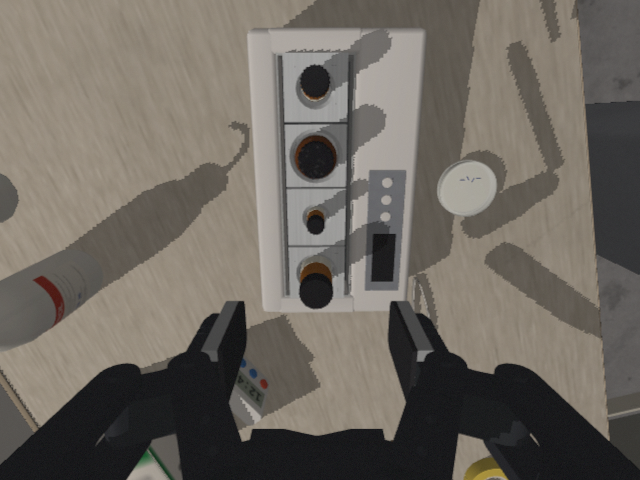

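View pics/s27c.png

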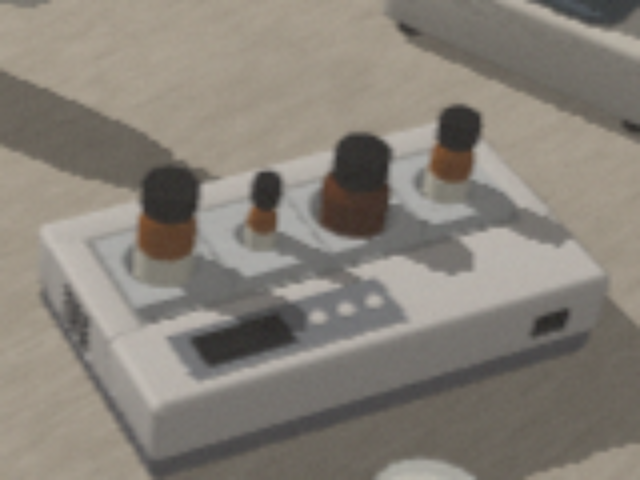

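View pics/d27c.png

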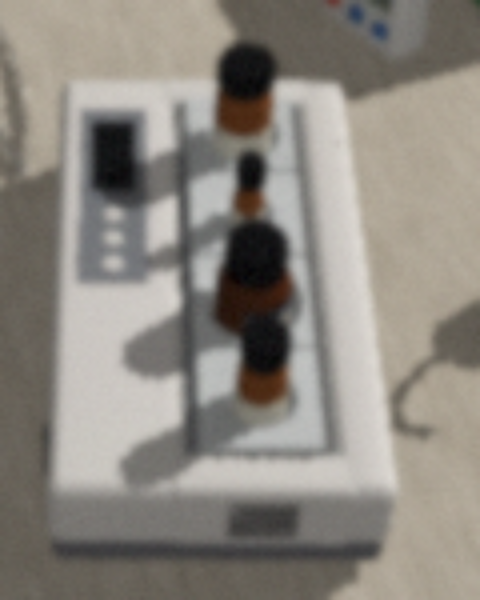

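```bash
python3 - <<'E'
from h import *
a,E1,K1=load('s27');b,E2,K2=load('d27')
def c(im,x,y,r,th):
    m=(im.max(2)<th).astype(np.uint8);s=np.zeros_like(m);s[y-r:y+r,x-r:x+r]=m[y-r:y+r,x-r:x+r]
    n,l,st,ce=cv2.connectedComponentsWithStats(s);return ce[1+st[1:,4].argmax()]
for n,p,q,r,B,z in [("23",(435,172),(346,321),8,(.549,-.301),.101),("16",(386,186),(342.5,278),6,(.581,-.1937),.093),("30",(362,187),(341,252),9,(.597,-.1405),.107)]:
    u=c(a,int(p[0]),int(p[1]),r+1,75);v=c(b,int(q[0]),int(q[1]),r+1,60)
    print(n,u,v,tri(ray(E1,K1,*u),ray(E2,K2,*v)),"exp",B,z)
print(robot.get_state()["wrist_force"])
E
```

```text
23 [434.3684 171.9053] [344.6193 319.3249] [ 0.5482 -0.2999  0.102 ] exp (0.549, -0.301) 0.101
16 [386.2545 187.3455] [342.2083 277.7292] [ 0.5821 -0.1949  0.0917] exp (0.581, -0.1937) 0.093
30 [362.0952 188.3095] [341.2289 252.8313] [ 0.5982 -0.1417  0.1057] exp (0.597, -0.1405) 0.107
[-0.3284 -1.0411 -0.1176]
```

All within 1.5 mm of expected. Handing in.

```bash
python3 -c "
from workcell import robot
print(robot.finish_job())"
```

```text
the job is handed in; nothing more can be done
None
```

I moved the three amber vials and the amber bottle from the tray into their matching bores and handed the job in at about 42 s. Each was carried upright and lowered until it pressed lightly on the bore floor (5–8 N).

- **Heights and positions:** After release, measurements from the scene and side cameras put the three vial caps within about 1.5 mm of where they should be when seated. I did not measure the bottle this way. Its seating rests on floor contact at the expected height and on the final pictures.
- **Final pictures:** All three cameras show the four containers upright in the right blocks. The gripper was clear of everything, and I left the purple and yellow look-alikes alone.
- **Disagreements:** The wrist camera was off by about 2.3 mm sideways compared with the finger positions, so I corrected for it. Before that, the cameras disagreed by up to 5 mm on the bore positions. The gripper also read 2–4 mm narrower than each container's real diameter.

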